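# Snap a capped sample tube into the clips of a sprung mixer

## Task

Take the thick capped tube from the lying rack and press it down into the empty pair of spring clips on the mixer's deck until both clips snap over it and it sits fully home, level, in the middle of the clips and with its cap towards the mixer's control panel. The deck floats on soft springs and gives way as you press: push far enough for the snap, but never drive the deck down onto its stops. Let go, and leave the thin tube, the bottle, the beaker and the tip box alone.

Things in the scene. Friction and masses are not known exactly. Their poses are not given: they have to be found in the camera images.
- tube_mid (a point): Centre of the thick frosted capped tube (about 60 g), on its axis, half-way along its barrel. x axis: from cap to tip. Barrel diameter 30 mm, from x = -43 to +43 mm; then a 15 mm cone tip (acts like a round 15 mm nose); 34 mm wide screw cap from x = -43 to -58 mm. It lies level in either of the rack's grooves, axis 30 mm above the bench, cap towards the robot.
- tube_cap (a point): Centre of the thick tube's cap, on the tube's axis 50.5 mm from its centre (x = -50.5 mm).
- clip_seat (a point): Where the tube's centre must end: middle of the empty pair of big steel spring clips, on the axis of a seated 30 mm tube, 36 mm above the deck plate, about 129 mm above the bench; moves with the deck. x along the seat, away from the control panel (the cap belongs at -x). Clips at x = -31 and +31 mm, 8 mm wide, leaving 54 mm between for gripper fingers. A fixed saddle under each stops the tube.
- clip_near (a point): Narrowest place of the clip nearer the control panel (x = -31 mm from the seat, 6 mm above its axis); both clips are alike. Two upright fingers that give outwards, 22 mm apart here, widening upwards as a funnel to a 45 mm mouth 30 mm above the seat axis. The tube snaps in at a total push of about 12 to 19 N (friction varies), 10 to 15 mm above home; then the push drops and the deck springs up.
- deck (a joint): How far the mixer's deck (dark grey plate, 220 x 210 mm, on four springs) is pushed down from rest, in m: 0 unloaded, stops at 0.028. It moves only up and down, starts to sink at about 2 N and gives 0.8 N per mm (14 N at 15 mm, 22 N at 24 mm); it must not go beyond 26 mm.
- mixer: White mixer base, 240 x 220 mm, 55 mm high, fixed to the bench; origin at the centre of its underside. Control panel with black knob on its -x face (towards the robot). A seated thin tube already fills the small clips on the deck at y = +70 mm; the empty big clips are at y = -30 mm.
- rack: Low blue rack, 130 x 190 mm, fixed; origin at the centre of its underside. Two V grooves along its x axis, at y = -50 and +50 mm; each groove is two V supports at x = -36 and +30 mm, 8 mm wide, tops 25 mm above the bench. One holds the thick tube and the other the thin tube. Base plate 6 mm thick.
- thin_tube_mid (a point): Centre of a loose thin capped tube, 17 mm in diameter and 120 mm long, in the rack's other groove, axis 21 mm above the bench. Leave it.
- bottle: Glass bottle with orange cap, diameter 64 mm, 130 mm high, standing on the bench; origin at its underside. Leave it.
- beaker: Open glass beaker, 70 mm in diameter, 80 mm high; origin at its underside. Leave it.
- tip_box: Blue box with a pale lid, 52 x 72 mm, 50 mm high; origin at its underside. Leave it.

How it is judged:
By the outcome, as a careful person would: the job done as asked, in the order asked, and still so for the second after the job is handed in, with the robot touching nothing.
It also fails if it takes over 54 s, if anything falls off the work surface, if the arm or the gripper's body presses on something with over 40 N, if the wrist force passes 120 N, or if a joint passes its speed limit or range.

## Robot

A 6-joint arm with a two-finger parallel gripper is mounted at the origin on the work surface. World frame = base frame: x ahead of the robot, y to its left, z up, the work surface at z = 0. Lengths are in m, angles in rad, forces in N, time in s.
With the tool pointing down it reaches from about 0.25 to 0.725 m from the base axis. Payload 4 kg.
Tool frame: the origin (TCP) lies midway between the tips of the shut fingers; the grasp point (between the pads) lies 19 mm behind it; y points along the fingers, z is the direction in which the jaws open and shut, and the axes are right-handed (so a half turn about y gives the same grasp; the last joint's range is limited). The gripper opens to 85 mm and grips with 20 to 120 N. Pads are 22 mm wide; open, the fingers measure 114 mm over their backs; the gripper's body (76 mm by 85 mm) begins 54 mm behind the grasp point. The pads swing forward as they close: fully open they stand 13 mm farther back than shut.
Start: joints at [1.348, 0.241, 0.005, 1.335, 0, 1.571], TCP at [0.11, 0.488, 0.195] pointing down, gripper open.
Joint ranges: [-2.72, 2.72], [-1.05, 1.87], [-1.09, 1.28], [-1.99, 2.15], [-1.42, 1.44], [-3.14, 3.14]. Speed limits (rad/s): [2.79, 2.79, 3.14, 3.14, 3.14, 3.14].

## Interface

Orientations are given as a unit quaternion [x, y, z, w].
In Python, from workcell import bot gives the robot as it stands. The module is installed in compiled form; this text tells all that it offers.
- The arm moves only by the shell command python3 -m handwheel 'ROWS' [OPENING]. ROWS is JSON, a list of rows, each a list of 6 numbers: the shift along the tool's x, y, z in units of 25 mm (1.0 is 25 mm), then the turn, a rotation vector about the tool's x, y, z in units of 10 degrees (1.0 is 10 degrees). A call has exactly 5 rows; each row is the pose to reach, as a shift and turn from the pose commanded when the call began, along the tool's axes at that moment; what a row does not reach only later rows make up. A row lasts 1/8 s, in which the tool goes at most 62.5 mm and 10.7 degrees, less where a joint would pass 70% of its speed; a pose out of reach is approached as far as the arm can. A call with a gripper value outside its range is refused whole. OPENING is the gripper command: -1 is shut, 1 is fully open, values between are in proportion, set as the call begins (- or left out, the last holds). The fingers move at their own pace and stop on an object; the grip force is fixed at half the most. Time passes only in rows, so rows that repeat a pose let the fingers close, or fill a call up. It gives the time, the measured TCP pose, the force and the opening at its end, in the units of the state.
- bot.get_obs(): the state, without advancing time (a new reading comes with each control period).
- bot.camera(name): name is "side" or "top" or "wrist"; returns a dict with "color" (420x560x3 uint8, red, green, blue), "fx", "fy", "cx", "cy" (pixels), "rvec" (rotation vector, rad) and "tvec" (3), from world to camera coordinates, as OpenCV has them. Camera axes: x right, y down, z forward; pixel columns grow to the right and rows downward; lengths in m; the calibration is good to about 2 mm. The wrist camera is an equidistant fisheye: a pixel r from the principal point sees the ray r / f radians off the axis. A picture is of the moment at which its call begins. There is no depth.
- bot.job_done(): hands the job in, once; it reports no verdict.
The state is a dict: "clock": time; "joint_pos": joint angles; "joint_vel": joint speeds; "tau": joint torques, N m; "eef_pos": TCP position; "tool_rot": TCP orientation; "ft_force": force on the tool from outside, world axes, zero at the start; "ft_torque": the same for the moment, N m; "grip_width": finger opening in m.
Only numpy, scipy, OpenCV 4.12 (cv2) and the standard library are available. Lean on these libraries where they do the work, as an engineer would, in place of code of your own. Each camera call takes 0.05 s, during which the arm holds its last target.

## Working session

There is one attempt and no reset: what is moved stays moved. The work goes in short steps, Python scripts to look and compute and a shell command to move; the robot and the scene stay as the last step left them, time stands still between calls to the robot, and variables do not carry over. Pictures are saved under pics/ and viewed, and the job is handed in when it is done.

```bash
mkdir -p pics; cat > h.py <<'E'
import numpy as np, cv2
from scipy.spatial.transform import Rotation as R
from workcell import bot
def snap(name,fn):
    c=bot.camera(name); cv2.imwrite('pics/'+fn,c['color'][:,:,::-1]); 
    np.savez('pics/'+fn+'.npz',**{k:np.array(v) for k,v in c.items()}); return c
def load(fn): return dict(np.load('pics/'+fn+'.npz'))
def ray(c,u,v,fish=False):
    x=(u-c['cx'])/c['fx'];y=(v-c['cy'])/c['fy']
    if fish:
        t=np.hypot(x,y); s=np.sin(t)/t if t>1e-9 else 1; d=np.array([x*s,y*s,np.cos(t)])
    else: d=np.array([x,y,1.])
    Rm=R.from_rotvec(np.ravel(c['rvec'])).as_matrix(); 
    o=-Rm.T@np.ravel(c['tvec']); d=Rm.T@d
    return o,d/np.linalg.norm(d)
def atz(c,u,v,z,fish=False):
    o,d=ray(c,u,v,fish); return o+d*(z-o[2])/d[2]
def proj(c,p):
    Rm=R.from_rotvec(np.ravel(c['rvec'])).as_matrix(); q=Rm@np.array(p)+np.ravel(c['tvec'])
    return c['fx']*q[0]/q[2]+c['cx'],c['fy']*q[1]/q[2]+c['cy']
E
python3 - <<'E'
from h import *
for n in('side','top','wrist'):
    c=snap(n,n+'0.png'); print(n,c['fx'],c['cx'],c['cy'],ray(c,c['cx'],c['cy'],))
o=bot.get_obs(); print(o); print(R.from_quat(o['tool_rot']).as_matrix().round(3))
E
```

```text
side 450.292905267746 281.719945082075 210.76697468583546 (array([0.52422126, 0.6144959 , 0.64904114]), array([ 0.07155543, -0.78615331, -0.61387523]))
top 532.4538848695249 277.9693483061989 207.78440637063343 (array([ 0.43479716, -0.03123315,  1.41866711]), array([ 0.08972202,  0.00361318, -0.99596029]))
wrist 325.19226210127806 282.2475698927037 209.21665255916352 (array([0.04158156, 0.50407069, 0.37395607]), array([ 0.27129415, -0.06347535, -0.96040115]))
{'clock': 0.15, 'joint_pos': array([1.34800596e+00, 2.41232108e-01, 4.03171471e-03, 1.33523851e+00,
       7.52633677e-06, 1.57080662e+00]), 'joint_vel': array([ 0.00012372, -0.00246916,  0.00381935, -0.00035479, -0.00130169,
       -0.00088359]), 'tau': array([-1.27048002e-04, -3.72635651e+01,  2.52638519e+01,  1.23963231e-02,
       -5.55089542e-06,  1.24469832e-06]), 'eef_pos': array([0.11035089, 0.48710193, 0.19472069]), 'tool_rot': array([ 0.70330031, -0.07867628,  0.07854188, -0.70214663]), 'ft_force': array([ 0.14392513, -0.05504739, -0.0789598 ]), 'ft_torque': array([-0.01539035, -0.03717835,  0.00434675]), 'grip_width': 0.08519658229376052}
[[ 0.975 -0.     0.221]
 [-0.221 -0.002  0.975]
 [-0.    -1.    -0.002]]
```

View pics/top0.png

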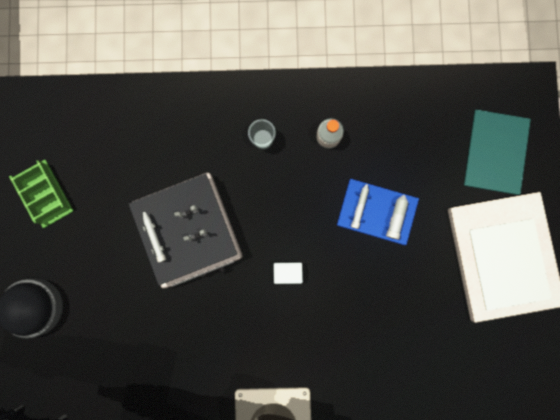

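View pics/side0.png

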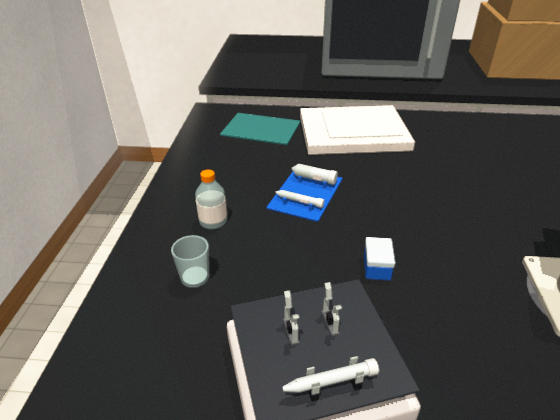

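View pics/wrist0.png

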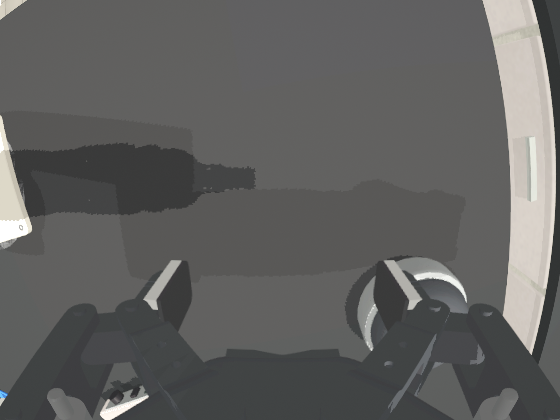

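```bash
python3 - <<'E'
from h import *
im=cv2.imread('pics/top0.png')
cv2.imwrite('pics/t_mix.png',cv2.resize(im[165:295,120:250],None,fx=4.5,fy=4.5,interpolation=cv2.INTER_CUBIC))
cv2.imwrite('pics/t_rack.png',cv2.resize(im[170:255,325:430],None,fx=6,fy=6,interpolation=cv2.INTER_CUBIC))
im=cv2.imread('pics/side0.png')
cv2.imwrite('pics/s_mix.png',cv2.resize(im[270:420,220:420],None,fx=4,fy=4,interpolation=cv2.INTER_CUBIC))
cv2.imwrite('pics/s_rack.png',cv2.resize(im[155:225,260:355],None,fx=7,fy=7,interpolation=cv2.INTER_CUBIC))
E
```

```text
(no output)
```

View pics/t_mix.png

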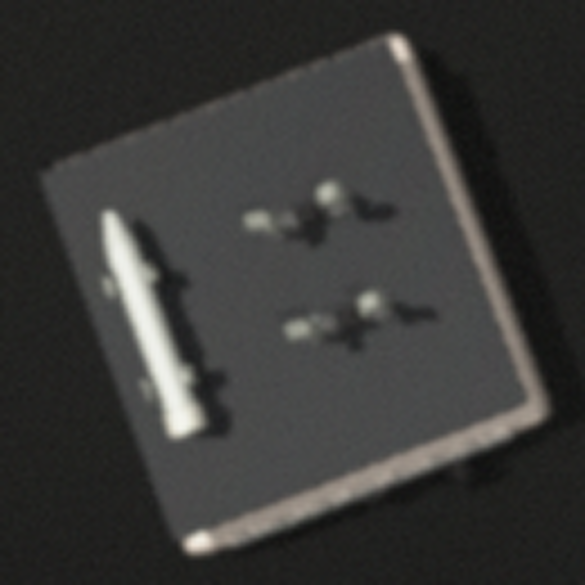

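View pics/t_rack.png

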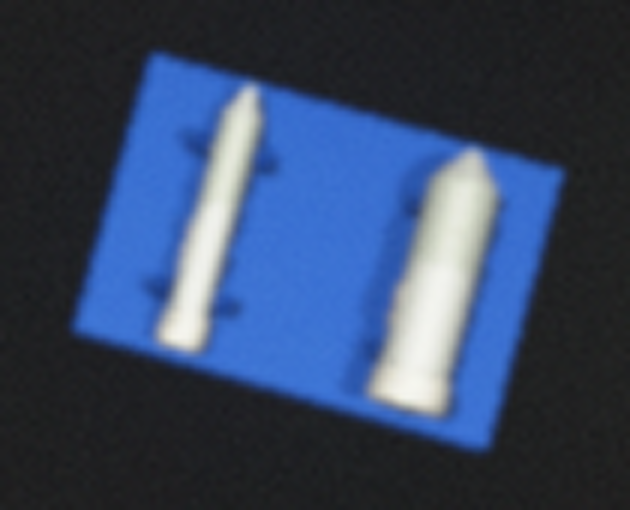

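View pics/s_mix.png

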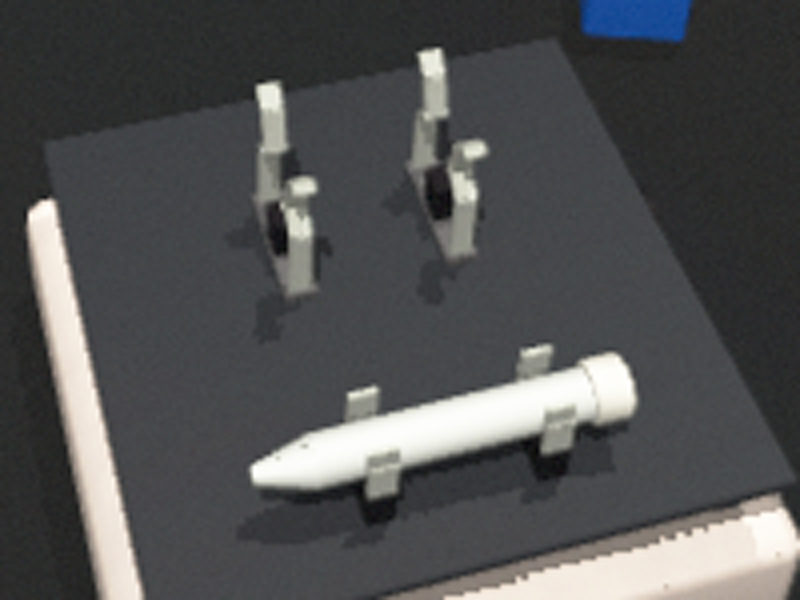

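View pics/s_rack.png

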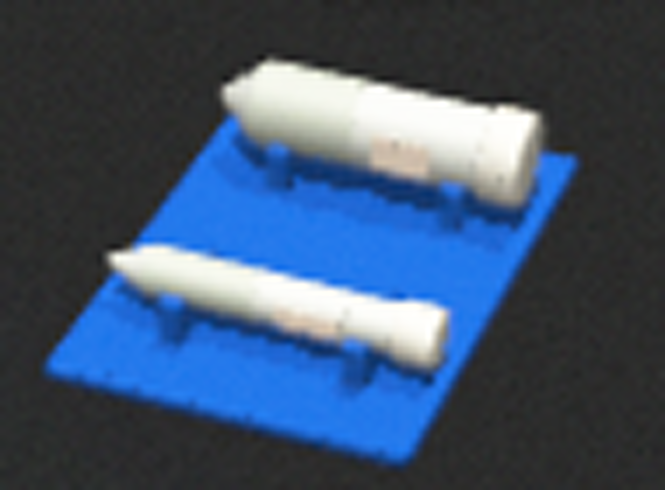

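```bash
cat > m1.py <<'E'
from h import *
from scipy.optimize import least_squares
T=load('top0.png');S=load('side0.png')
t=lambda u,v:(u/4.5+120-.5+.5/4.5,v/4.5+165-.5+.5/4.5)
s=lambda u,v:(u/4+220-.375,v/4+270-.375)
def tri(a,b):
    A=[];bb=[]
    for c,p in((T,a),(S,b)):
        o,d=ray(c,*p);P=np.eye(3)-np.outer(d,d);A.append(P);bb.append(P@o)
    return np.linalg.lstsq(np.vstack(A),np.hstack(bb),rcond=None)[0]
for a,b in(((257,220),(302,184)),((330,190),(270,88)),((298,328),(474,149)),((373,303),(432,55))):
    print(tri(t(*a),s(*b)).round(4), atz(T,*t(*a),.159).round(4),atz(S,*s(*b),.159).round(4))
print('deck')
for a in((43,175),(390,37),(185,540),(530,405)): print(atz(T,*t(*a),.093).round(4))
for a in((45,143),(560,38),(795,485)): print(atz(S,*s(*a),.093).round(4))
print('rack')
r=lambda u,v:(u/6+325-.42,v/6+170-.42)
for a in((152,52),(565,170),(490,452),(73,332)): print(atz(T,*r(*a),.006).round(4))
q=lambda u,v:(u/7+260-.43,v/7+155-.43)
for a in((578,157),(405,465),(45,372)): print(atz(S,*q(*a),.006).round(4))
E
python3 m1.py
```

```text
[0.542  0.2148 0.1556] [0.541  0.2142 0.159 ] [0.5427 0.2175 0.159 ]
[0.5564 0.1754 0.1591] [0.5559 0.1754 0.159 ] [0.5569 0.1752 0.159 ]
[0.4837 0.1938 0.155 ] [0.4835 0.1931 0.159 ] [0.4841 0.1972 0.159 ]
[0.4973 0.1535 0.1579] [0.4956 0.1535 0.159 ] [0.499  0.1542 0.159 ]
deck
[0.5748 0.346  0.093 ]
[0.6473 0.1517 0.093 ]
[0.3713 0.2681 0.093 ]
[0.4403 0.0772 0.093 ]
[0.6479 0.1524 0.093 ]
[0.442 0.078 0.093]
[0.3742 0.2751 0.093 ]
rack
[ 0.6363 -0.2205  0.006 ]
[ 0.5786 -0.4017  0.006 ]
[ 0.4546 -0.3626  0.006 ]
[ 0.5123 -0.1809  0.006 ]
[ 0.4567 -0.3629  0.006 ]
[ 0.5155 -0.1782  0.006 ]
[ 0.637  -0.2176  0.006 ]
```

```bash
cat >> m1.py <<'E'
print('tube')
d=np.array([np.cos(np.deg2rad(-17.7)),np.sin(np.deg2rad(-17.7)),0])
for c,a,z in((T,r(472,147),.03),(S,q(222,97),.03)):
  p=atz(c,*a,z); print(p.round(4),(p-58*.001*d).round(4))
for c,a,z in((T,r(407,410),.040),(T,r(370,392),.03),(T,r(450,412),.03)):
  p=atz(c,*a,z); print(p.round(4),(p+58*.001*d).round(4))
# overlay prediction
im=cv2.imread('pics/top0.png'); im2=cv2.imread('pics/side0.png')
c0=np.array([.5308,-.3384,.03])
n=np.array([-d[1],d[0],0])
for nm,c,f,org,sz in(('top0.png',T,6,(325,170),(105,85)),('side0.png',S,7,(260,155),(95,70))):
  im=cv2.imread('pics/'+nm)[org[1]:org[1]+sz[1],org[0]:org[0]+sz[0]]; im=cv2.resize(im,None,fx=f,fy=f,interpolation=cv2.INTER_CUBIC)
  for x,h in((58,0),(43,15),(43,-15),(0,15),(0,-15),(-43,17),(-43,-17),(-58,17),(-58,-17),(0,0)):
    for pp in (c0+d*x/1000+n*h/1000, c0+d*x/1000+np.array([0,0,h/1000])):
      u,v=proj(c,pp); cv2.circle(im,(int((u+.5-org[0])*f),int((v+.5-org[1])*f)),3,(0,0,255),-1)
  cv2.imwrite('pics/ov_'+nm,im)
E
python3 m1.py | sed -n '/tube/,$p'
```

```text
tube
[ 0.5873 -0.3554  0.03  ] [ 0.532  -0.3377  0.03  ]
[ 0.5875 -0.3553  0.03  ] [ 0.5323 -0.3377  0.03  ]
[ 0.4731 -0.3198  0.04  ] [ 0.5283 -0.3374  0.04  ]
[ 0.4816 -0.3062  0.03  ] [ 0.5368 -0.3238  0.03  ]
[ 0.472  -0.3404  0.03  ] [ 0.5273 -0.3581  0.03  ]
```

View pics/ov_top0.png

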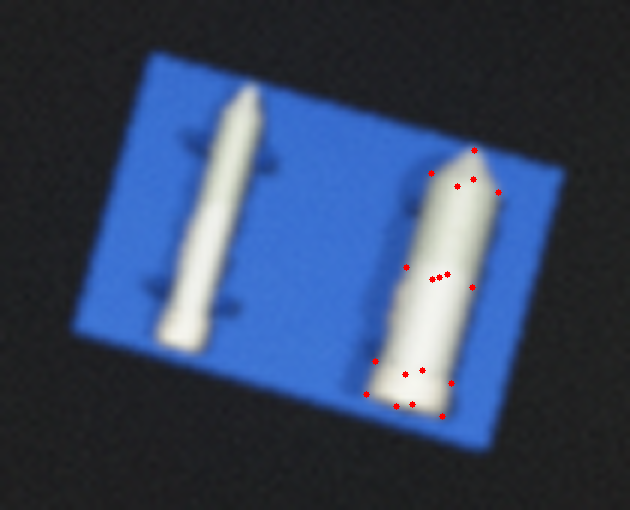

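View pics/ov_side0.png

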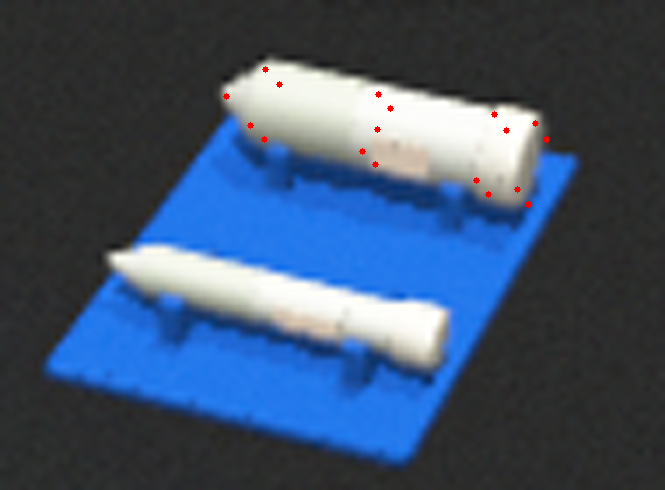

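```bash
cat >> h.py <<'E'
def goto(x,y,z,yaw):
    """tool x at yaw(deg), y down; print row needed"""
    o=bot.get_obs(); M=R.from_quat(o['tool_rot'])
    a=np.deg2rad(yaw); tx=np.array([np.cos(a),np.sin(a),0]);ty=np.array([0,0,-1.]);tz=np.cross(tx,ty)
    G=R.from_matrix(np.c_[tx,ty,tz])
    sh=M.inv().apply(np.array([x,y,z])-o['eef_pos'])/.025
    tu=(M.inv()*G).as_rotvec(degrees=True)/10
    print(o['clock'],o['eef_pos'].round(4),'F',o['ft_force'].round(2),'w',o['grip_width'].round(4)); print('row',np.r_[sh,tu].round(3))
E
python3 -c "
from h import *
goto(.531,-.338,.19,-17.7)"
```

```text
Traceback (most recent call last):
  File "h.py", line 28, in goto
    print(o['clock'],o['eef_pos'].round(4),'F',o['ft_force'].round(2),'w',o['grip_width'].round(4)); print('row',np.r_[sh,tu].round(3))
                                                                          ^^^^^^^^^^^^^^^^^^^^^
AttributeError: 'float' object has no attribute 'round'
```

```bash
sed -i "s/o\['grip_width'\].round(4)/round(o['grip_width'],4)/" h.py
python3 -c "
from h import *
goto(.531,-.338,.19,-17.7)"
```

```text
0.15 [0.1104 0.4871 0.1947] F [ 0.14 -0.06 -0.08] w 0.0852
row [ 2.3703e+01  2.3500e-01 -2.8470e+01  9.0000e-03  4.9300e-01  0.0000e+00]
```

```bash
python3 -m handwheel '[[1.5,0,-1.8,0,0,0],[3,0,-3.6,0,0.1,0],[4.6,0,-5.5,0,0.1,0],[6.2,0,-7.4,0,0.1,0],[7.8,0,-9.3,0,0.1,0]]' 1
python3 -c "
from h import *
goto(.531,-.338,.19,-17.7)"
```

```text
clock: 0.78
eef_pos: [0.2497, 0.2161, 0.1954]
tool_rot: [-0.702, 0.084, -0.085, 0.702]
ft_force: [1.3, 0.1, -0.2]
grip_width: 0.0853
0.775 [0.2497 0.2161 0.1954] F [ 1.3   0.15 -0.18] w 0.0853
row [ 1.6182e+01  2.1800e-01 -1.8866e+01 -2.0000e-03  4.0000e-01  3.0000e-03]
```

```bash
python3 -m handwheel '[[1.6,0,-1.9,0,0,0],[3.2,0,-3.8,0,0.1,0],[4.8,0,-5.7,0,0.1,0],[6.4,0,-7.6,0,0.2,0],[8,0,-9.4,0,0.2,0]]'
python3 -m handwheel '[[1.6,0,-1.9,0,0,0],[3.2,0,-3.8,0,0.1,0],[4.8,0,-5.6,0,0.1,0],[6.4,0,-7.4,0,0.2,0],[8,0,-9.2,0,0.2,0]]'
python3 -c "
from h import *
goto(.531,-.338,.12,-17.7)"
```

```text
clock: 1.4
eef_pos: [0.3881, -0.0602, 0.1955]
tool_rot: [-0.7, 0.097, -0.098, 0.701]
ft_force: [0.3, 0.4, -0.8]
grip_width: 0.0855
clock: 2.02
eef_pos: [0.5181, -0.3355, 0.1949]
tool_rot: [-0.698, 0.109, -0.109, 0.699]
ft_force: [1.5, -0.2, -0.1]
grip_width: 0.0852
2.025 [ 0.5181 -0.3355  0.1949] F [ 1.47 -0.24 -0.11] w 0.0852
row [ 5.240e-01  2.997e+00  6.300e-02 -2.000e-03 -9.000e-03 -2.000e-03]
```

```bash
python3 -m handwheel '[[0.3,0.7,0,0,0,0],[0.5,1.5,0,0,0,0],[0.5,2.2,0,0,0,0],[0.5,2.9,0,0,0,0],[0.5,2.9,0,0,0,0]]'
python3 -c "
from h import *
snap('wrist','w1.png')
snap('top','t1.png')
goto(.531,-.338,.12,-17.7)"
```

```text
clock: 2.65
eef_pos: [0.5278, -0.3356, 0.1206]
tool_rot: [-0.698, 0.111, -0.107, 0.699]
ft_force: [-0.8, -0.1, -0.2]
grip_width: 0.0854
2.75 [ 0.5293 -0.3369  0.123 ] F [-0.02  0.55  0.51] w 0.0853
row [ 0.078  0.119 -0.023 -0.001 -0.003 -0.004]
```

View pics/w1.png

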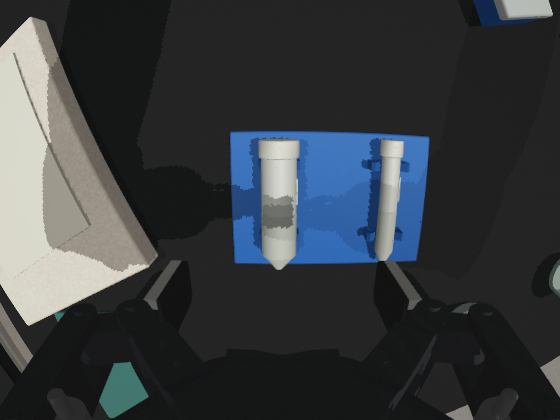

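```bash
python3 - <<'E'
from h import *
c=load('w1.png'); im=c['color'].astype(int)
for row in (175,195,235,245):
    r=im[row]; m=(r[:,0]>90)&(np.abs(r[:,0]-r[:,2])<50)
    print(row,np.where(m[240:320])[0][[0,-1]]+240)
print(ray(c,282,209,True))
yw=np.deg2rad(-17.7);d=np.array([np.cos(yw),np.sin(yw)]);n=np.array([-d[1],d[0]])
for u,v,z in((278.5,269,.03),(279,139,.045)):
    p=atz(c,u,v,z,True); print(p.round(4))
ctr=np.array([.531,-.338])
for row,a,b in((175,262,297),(235,262,296)):
  # grazing: compute via mean of ray lateral at z=.03
  A=atz(c,a,row,.03,True)[:2];B=atz(c,b,row,.03,True)[:2]
  m=(A+B)/2; print(m.round(4),'lateral off',(m-ctr)@n, 'w',np.linalg.norm(A-B))
E
```

```text
175 [261 296]
195 [262 297]
235 [262 295]
245 [262 295]
(array([ 0.4613601 , -0.31357271,  0.3002772 ]), array([ 0.26019744, -0.0824942 , -0.96202495]))
[ 0.5883 -0.3574  0.03  ]
[ 0.4756 -0.3204  0.045 ]
[ 0.5054 -0.3297] lateral off 0.00015124209051829026 w 0.029499542017625696
[ 0.5565 -0.3466] lateral off -0.00043590620402693956 w 0.030152381403310988
```

```bash
python3 - <<'E'
from h import *
im=cv2.imread('pics/w1.png')[120:280,220:440]
cv2.imwrite('pics/w1c.png',cv2.resize(im,None,fx=3.6,fy=3.6,interpolation=cv2.INTER_CUBIC))
E
```

```text
(no output)
```

View pics/w1c.png

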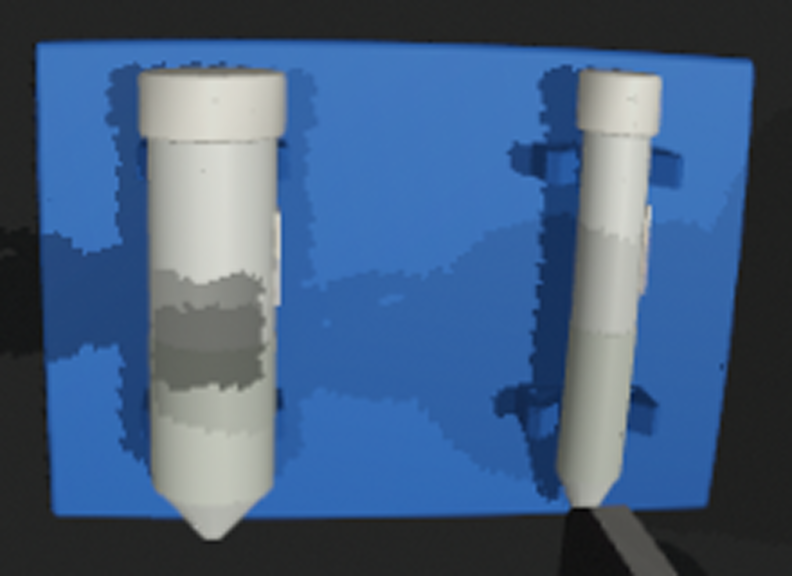

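```bash
python3 -c "
from h import *
goto(.532,-.3385,.010,-17.7)"
```

```text
2.75 [ 0.5293 -0.3369  0.123 ] F [-0.02  0.55  0.51] w 0.0853
row [ 1.250e-01  4.519e+00 -3.000e-02 -1.000e-03 -3.000e-03 -4.000e-03]
```

```bash
python3 -m handwheel '[[0.1,1,0,0,0,0],[0.1,2,-0.03,0,0,0],[0.1,3,-0.03,0,0,0],[0.12,3.8,-0.03,0,0,0],[0.12,4.5,-0.03,0,0,0]]'
python3 -m handwheel '[[0,0,0,0,0,0],[0,0,0,0,0,0],[0,0,0,0,0,0],[0,0,0,0,0,0],[0,0,0,0,0,0]]'
python3 -c "
from h import *
goto(.532,-.3385,.010,-17.7)"
```

```text
clock: 3.38
eef_pos: [0.5328, -0.3394, 0.0107]
tool_rot: [0.699, -0.109, 0.11, -0.698]
ft_force: [-0.7, 0.3, 0.1]
grip_width: 0.0852
clock: 4.0
eef_pos: [0.5323, -0.3393, 0.0108]
tool_rot: [0.699, -0.109, 0.109, -0.699]
ft_force: [-0.1, 0.4, 0.1]
grip_width: 0.0852
4.0 [ 0.5323 -0.3393  0.0108] F [-0.1   0.42  0.05] w 0.0852
row [-0.023  0.033  0.027  0.001 -0.007  0.004]
```

```bash
python3 -m handwheel '[[0,0,0.03,0,0,0],[0,0,0.03,0,0,0],[0,0,0.03,0,0,0],[0,0,0.03,0,0,0],[0,0,0.03,0,0,0]]' -1
python3 -m handwheel '[[0,0,0,0,0,0],[0,0,0,0,0,0],[0,0,0,0,0,0],[0,0,0,0,0,0],[0,0,0,0,0,0]]'
python3 -c "
from h import *
snap('wrist','w2.png')
goto(.532,-.3385,.010,-17.7)"
```

```text
clock: 4.62
eef_pos: [0.5323, -0.3385, 0.0103]
tool_rot: [0.699, -0.109, 0.109, -0.699]
ft_force: [0.6, -0.1, 0.2]
grip_width: -0.0002
clock: 5.25
eef_pos: [0.5324, -0.3385, 0.0104]
tool_rot: [0.699, -0.109, 0.109, -0.699]
ft_force: [-0.3, 0.4, -0.6]
grip_width: -0.0003
5.3 [ 0.5324 -0.3384  0.0104] F [ 0.39 -0.55 -0.21] w 0.0
row [-0.013  0.017 -0.006  0.    -0.006 -0.   ]
```

View pics/w2.png

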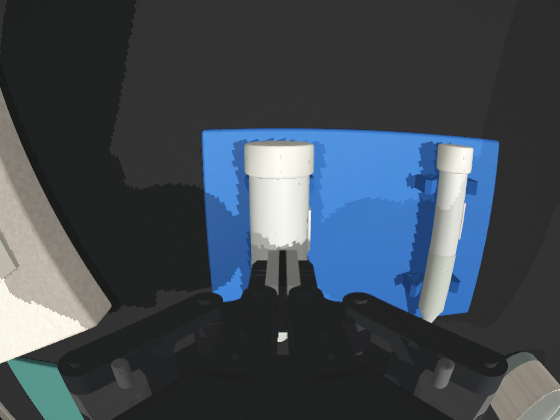

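```bash
python3 - <<'E'
from h import *
c=snap('side','s2.png')
im=cv2.imread('pics/s2.png')[120:240,230:390]
cv2.imwrite('pics/s2c.png',cv2.resize(im,None,fx=5,fy=5,interpolation=cv2.INTER_CUBIC))
o=bot.get_obs();print(o, proj(c,o['eef_pos']))
E
```

```text
{'clock': 5.35, 'joint_pos': array([-5.66342321e-01,  6.24463371e-01,  9.80895959e-02,  1.04448722e+00,
       -2.62364663e-05, -2.56237612e-01]), 'joint_vel': array([ 0.00060979, -0.00191826,  0.00123142,  0.00214252, -0.00013706,
        0.0011187 ]), 'tau': array([ 4.67663322e-04, -5.19377804e+01,  2.26233137e+01,  1.38708099e-03,
       -2.36330461e-04,  2.28305652e-06]), 'eef_pos': array([ 0.53232681, -0.33847469,  0.01038015]), 'tool_rot': array([-0.6986233 ,  0.10922446, -0.10917513,  0.69862457]), 'ft_force': array([-0.10046738,  0.15763251, -0.51946132]), 'ft_torque': array([ 0.0141167 , -0.01413618, -0.02797362]), 'grip_width': 9.593667926331804e-05} (np.float64(312.45734453808586), np.float64(179.5133331593409))
```

View pics/s2c.png

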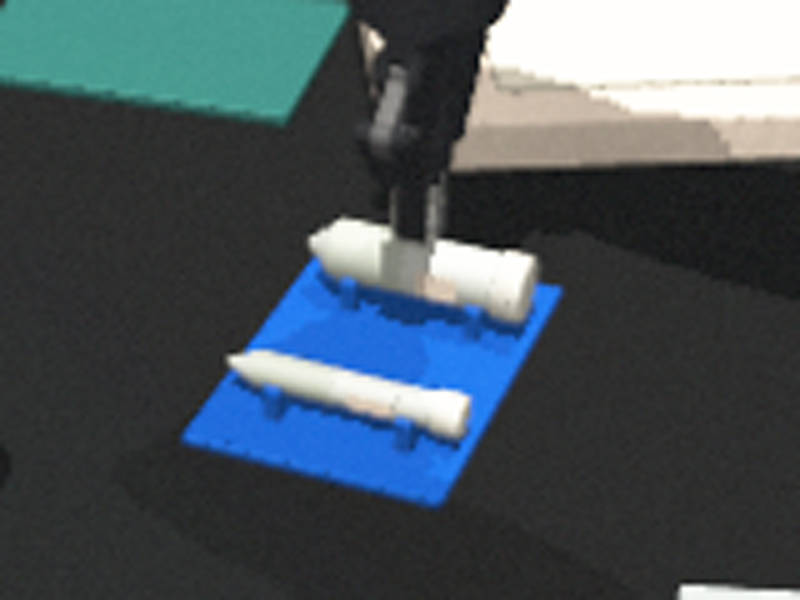

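```bash
python3 - <<'E'
from h import *
def fproj(c,p):
    Rm=R.from_rotvec(np.ravel(c['rvec'])).as_matrix(); q=Rm@np.array(p)+np.ravel(c['tvec'])
    rr=np.hypot(q[0],q[1]);t=np.arctan2(rr,q[2]); return c['cx']+c['fx']*t*q[0]/rr,c['cy']+c['fy']*t*q[1]/rr
c=load('w2.png')
for z in(.010,.03,.045,.06,.083): print(z,fproj(c,[.5323,-.3384,z]))
im=cv2.imread('pics/w2.png')[210:370,200:370]
cv2.imwrite('pics/w2c.png',cv2.resize(im,None,fx=4,fy=3.7,interpolation=cv2.INTER_CUBIC))
s=load('s2.png')
for z in(.010,.03,.045,.06): print(z,(np.array(proj(s,[.5323,-.3384,z]))-[230,120])*5)
im=cv2.imread('pics/s2.png')[140:200,285:345]
cv2.imwrite('pics/s2d.png',cv2.resize(im,None,fx=10,fy=10,interpolation=cv2.INTER_CUBIC))
E
```

```text
0.01 (np.float64(280.531424755943), np.float64(239.45781153460393))
0.03 (np.float64(280.34358431996344), np.float64(253.10478503872298))
0.045 (np.float64(280.17600457227985), np.float64(265.3747513739057))
0.06 (np.float64(279.9794930086219), np.float64(279.88057073175077))
0.083 (np.float64(279.60510128107376), np.float64(307.8833706952465))
0.01 [412.30595329 298.27470687]
0.03 [413.82987146 265.11963122]
0.045 [414.99472585 239.77651468]
0.06 [416.17888404 214.01341602]
```

View pics/w2c.png

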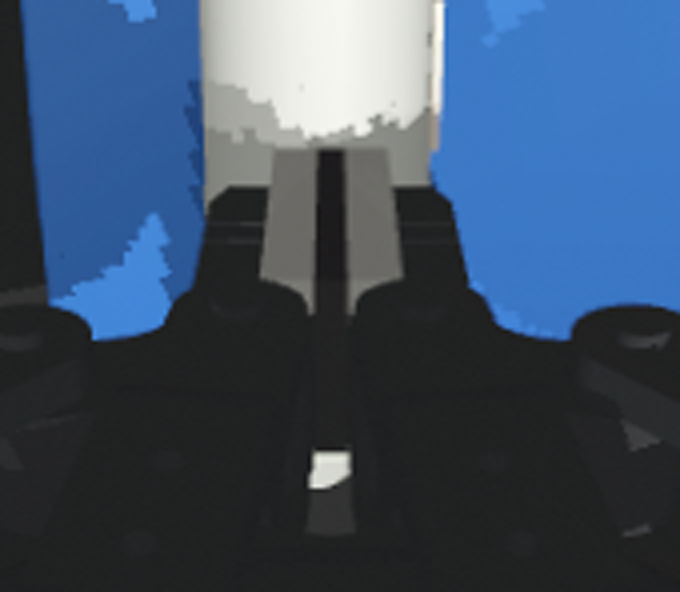

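View pics/s2d.png

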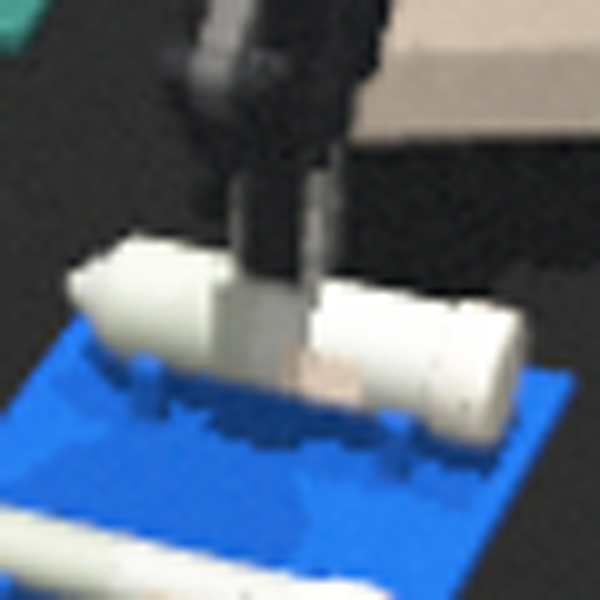

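```bash
python3 -m handwheel '[[0,-0.4,0,0,0,0],[0,-0.8,0,0,0,0],[0,-1.2,0,0,0,0],[0,-1.6,0,0,0,0],[0,-2,0,0,0,0]]'
python3 - <<'E'
from h import *
c=snap('side','s3.png')
o=bot.get_obs();print(o['eef_pos'],o['ft_force'],o['grip_width'], (np.array(proj(c,o['eef_pos']))-[270,110])*8)
im=cv2.imread('pics/s3.png')[110:200,270:350]
cv2.imwrite('pics/s3c.png',cv2.resize(im,None,fx=8,fy=6.6,interpolation=cv2.INTER_CUBIC))
snap('wrist','w3.png')
E
```

```text
clock: 5.98
eef_pos: [0.5325, -0.3385, 0.0614]
tool_rot: [0.699, -0.109, 0.109, -0.699]
ft_force: [-0.1, -0.2, 0.2]
grip_width: -0.0002
[ 0.53328595 -0.33902204  0.0628758 ] [0.93594191 0.45655922 0.12302149] -7.182839461999329e-05 [343.11587108 413.23979117]
```

View pics/s3c.png

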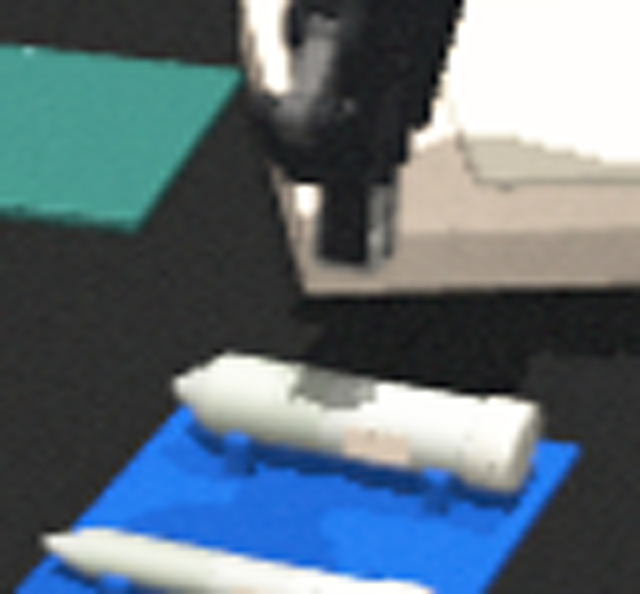

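View pics/w3.png

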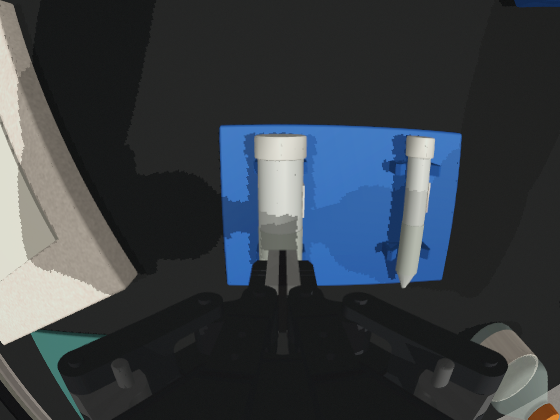

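```bash
python3 - <<'E'
from h import *
s=load('s3.png')
im=cv2.imread('pics/s3.png')[130:165,295:335]
cv2.imwrite('pics/s3d.png',cv2.resize(im,None,fx=16,fy=16,interpolation=cv2.INTER_CUBIC))
e=np.array([.5329,-.3388,0]);
for z in(.063,.08,.09,.095,.1,.105):
  for dx in(-.011,.011):
    p=e+[dx*.953,-dx*.304,z]; print(z,dx,((np.array(proj(s,p))+.5-[295,130])*16).round(0))
E
```

```text
0.063 -0.011 [364. 529.]
0.063 0.011 [230. 500.]
0.08 -0.011 [369. 433.]
0.08 0.011 [233. 405.]
0.09 -0.011 [372. 376.]
0.09 0.011 [235. 348.]
0.095 -0.011 [374. 348.]
0.095 0.011 [237. 320.]
0.1 -0.011 [375. 319.]
0.1 0.011 [238. 291.]
0.105 -0.011 [377. 290.]
0.105 0.011 [239. 262.]
```

View pics/s3d.png

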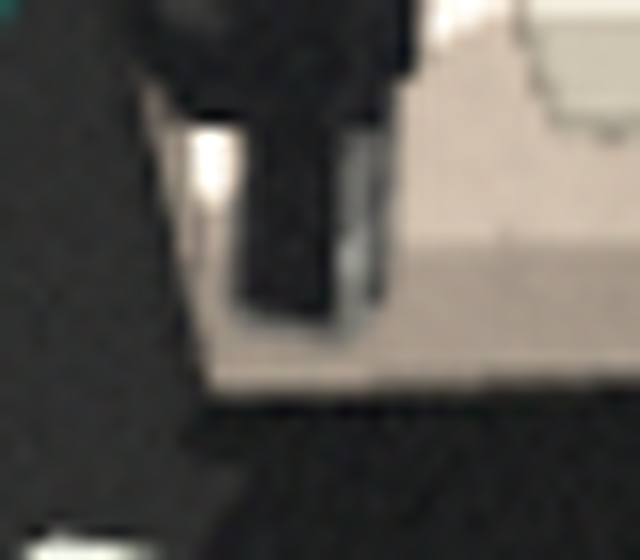

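```bash
python3 -m handwheel '[[0,0,0,0,0,0],[0,0,0,0,0,0],[0,0,0,0,0,0],[0,0,0,0,0,0],[0,0,0,0,0,0]]' 1
python3 -m handwheel '[[0,0,0,0,0,0],[0,0.5,0,0,0,0],[0,1,0,0,0,0],[0,1.5,0,0,0,0],[0,2,0,0,0,0]]'
python3 -m handwheel '[[0,0.2,0,0,0,0],[0,0.4,0,0,0,0],[0,0.6,0,0,0,0],[0,0.8,0,0,0,0],[0,0.8,0,0,0,0]]'
python3 - <<'E'
from h import *
c=snap('side','s4.png')
goto(.532,-.3385,-.0245,-17.7)
im=cv2.imread('pics/s4.png')[130:220,270:360]
cv2.imwrite('pics/s4c.png',cv2.resize(im,None,fx=6.6,fy=6.6,interpolation=cv2.INTER_CUBIC))
E
```

```text
clock: 6.7
eef_pos: [0.5323, -0.3384, 0.0603]
tool_rot: [-0.699, 0.109, -0.109, 0.699]
ft_force: [-0.1, 0.4, 0.3]
grip_width: 0.0851
clock: 7.32
eef_pos: [0.532, -0.3382, 0.009]
tool_rot: [-0.698, 0.11, -0.109, 0.699]
ft_force: [-0.2, -0.3, 0.5]
grip_width: 0.0852
clock: 7.95
eef_pos: [0.5321, -0.3383, -0.01]
tool_rot: [-0.699, 0.109, -0.109, 0.699]
ft_force: [0.3, 0.2, 0.8]
grip_width: 0.0854
8.0 [ 0.5323 -0.3384 -0.0097] F [ 0.36  0.33 -0.03] w 0.0854
row [-0.01   0.594 -0.007 -0.    -0.007 -0.001]
```

View pics/s4c.png

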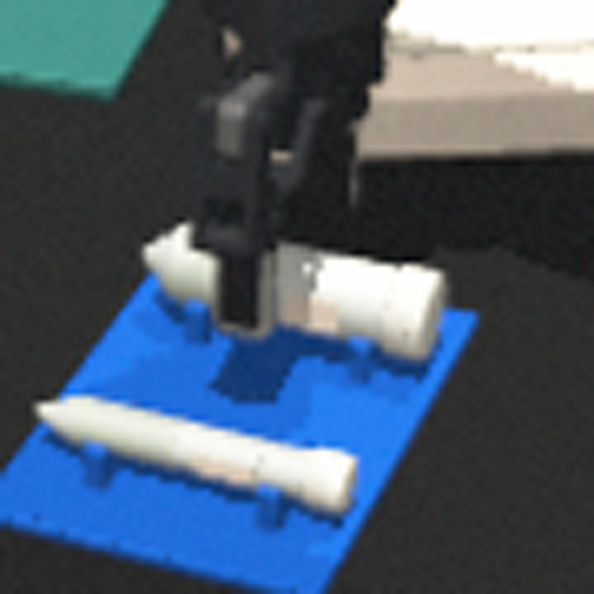

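```bash
python3 -m handwheel '[[0,0.2,0,0,0,0],[0,0.4,0,0,0,0],[0,0.55,0,0,0,0],[0,0.55,0,0,0,0],[0,0.55,0,0,0,0]]'
python3 -m handwheel '[[0,0,0,0,0,0],[0,0,0,0,0,0],[0,0,0,0,0,0],[0,0,0,0,0,0],[0,0,0,0,0,0]]' -1
python3 - <<'E'
from h import *
c=snap('side','s5.png')
goto(.532,-.3385,-.0245,-17.7)
im=cv2.imread('pics/s5.png')[130:220,270:360]
cv2.imwrite('pics/s5c.png',cv2.resize(im,None,fx=6.6,fy=6.6,interpolation=cv2.INTER_CUBIC))
E
```

```text
clock: 8.62
eef_pos: [0.5324, -0.3385, -0.0233]
tool_rot: [0.699, -0.109, 0.109, -0.699]
ft_force: [0.3, 0.4, -0.2]
grip_width: 0.0858
clock: 9.25
eef_pos: [0.5321, -0.3404, -0.0227]
tool_rot: [0.7, -0.109, 0.11, -0.697]
ft_force: [-1.9, -4.2, 3.2]
grip_width: 0.0283
9.3 [ 0.5321 -0.3403 -0.0227] F [-2.89 -5.15  2.77] w 0.0284
row [-0.026  0.071  0.069  0.017 -0.014  0.005]
```

View pics/s5c.png

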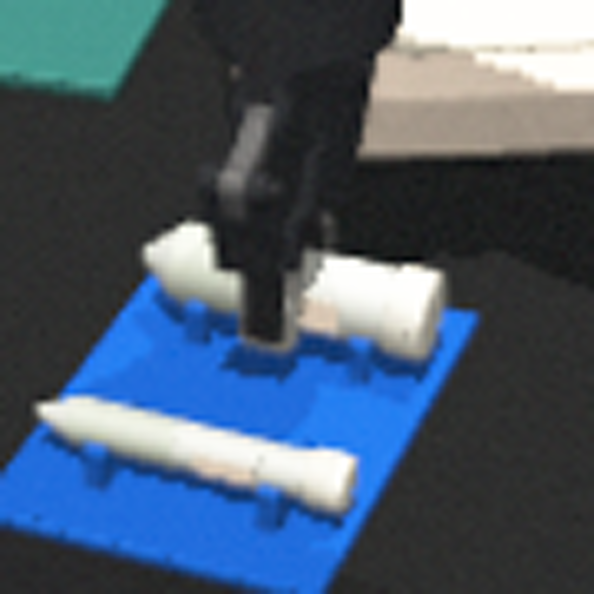

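```bash
python3 -m handwheel '[[0,-0.3,0,0,0,0],[0,-1,0,0,0,0],[0,-2.5,0,0,0,0],[0,-4,0,0,0,0],[0,-5.2,0,0,0,0]]'
python3 -m handwheel '[[0,-0.8,0,0,0,0],[0,-1.6,0,0,0,0],[0,-2.1,0,0,0,0],[0,-2.1,0,0,0,0],[0,-2.1,0,0,0,0]]'
python3 - <<'E'
from h import *
c=snap('side','s6.png')
c=snap('wrist','w6.png')
c=snap('top','t6.png')
goto(.5195,.184,.160,20)
E
```

```text
clock: 9.93
eef_pos: [0.5333, -0.3382, 0.1098]
tool_rot: [0.699, -0.108, 0.11, -0.699]
ft_force: [0.1, -1.0, -1.7]
grip_width: 0.0283
clock: 10.55
eef_pos: [0.532, -0.3381, 0.1584]
tool_rot: [-0.698, 0.11, -0.109, 0.699]
ft_force: [-0.9, 0.4, -0.2]
grip_width: 0.0285
10.7 [ 0.5318 -0.3381  0.158 ] F [-1.09 -0.34 -0.81] w 0.0285
row [-6.8410e+00 -5.3000e-02  1.9736e+01 -7.0000e-03 -3.7770e+00 -1.0000e-02]
```

View pics/w6.png

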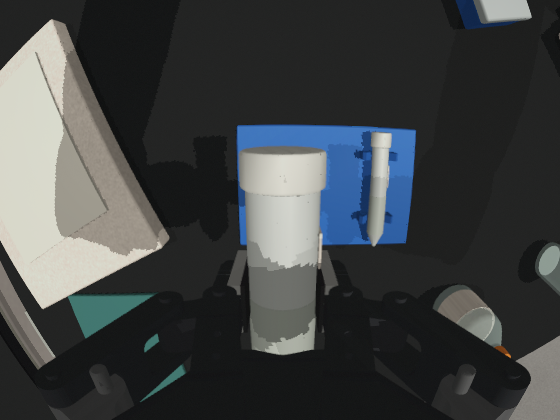

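View pics/s6.png

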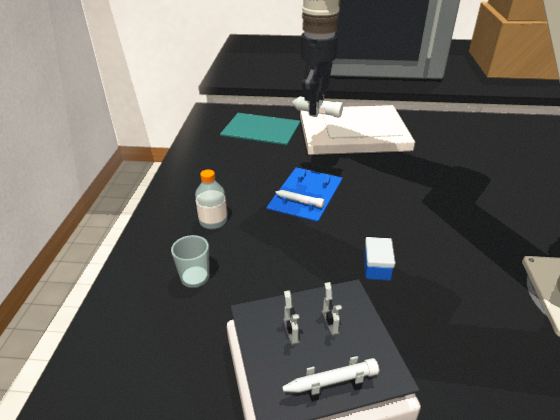

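```bash
python3 -m handwheel '[[-0.5,0,1.4,0,-0.2,0],[-1.2,0,3.4,0,-0.6,0],[-2,0,5.6,0,-1,0],[-2.8,-0.03,7.8,0,-1.4,0],[-3.5,-0.05,10,0,-1.8,0]]'
python3 -c "
from h import *
goto(.5195,.184,.160,20)"
```

```text
clock: 11.32
eef_pos: [0.5247, -0.0719, 0.16]
tool_rot: [-0.707, -0.002, 0.002, 0.707]
ft_force: [0.4, -0.1, -0.8]
grip_width: 0.0284
11.325 [ 0.5247 -0.0719  0.16  ] F [ 0.39 -0.06 -0.83] w 0.0284
row [-1.4600e-01  2.0000e-03  1.0238e+01 -2.0000e-03 -1.9660e+00 -4.0000e-03]
```

```bash
python3 -m handwheel '[[0,0,2.2,0,-0.5,0],[-0.1,0,4.4,0,-1,0],[-0.1,0,6.6,0,-1.5,0],[-0.1,0,8.6,0,-1.9,0],[-0.1,0,10,0,-1.9,0]]'
python3 -m handwheel '[[0,0,0,0,0,0],[0,0,0,0,0,0],[0,0,0,0,0,0],[0,0,0,0,0,0],[0,0,0,0,0,0]]'
python3 - <<'E'
from h import *
goto(.5195,.184,.160,20)
for n in('side','top','wrist'): snap(n,n[0]+'7.png')
im=cv2.imread('pics/s7.png')[150:420,180:440]
cv2.imwrite('pics/s7c.png',cv2.resize(im,None,fx=2.2,fy=2.2,interpolation=cv2.INTER_CUBIC))
E
```

```text
clock: 11.95
eef_pos: [0.5212, 0.1785, 0.1598]
tool_rot: [-0.697, -0.119, 0.119, 0.697]
ft_force: [-0.4, -0.6, -0.7]
grip_width: 0.0285
clock: 12.58
eef_pos: [0.522, 0.1756, 0.1605]
tool_rot: [0.697, 0.118, -0.118, -0.697]
ft_force: [1.1, 1.0, -0.5]
grip_width: 0.0282
12.575 [0.522  0.1756 0.1605] F [ 1.09  1.   -0.49] w 0.0282
row [ 0.017  0.02   0.351  0.    -0.084  0.001]
```

View pics/s7c.png

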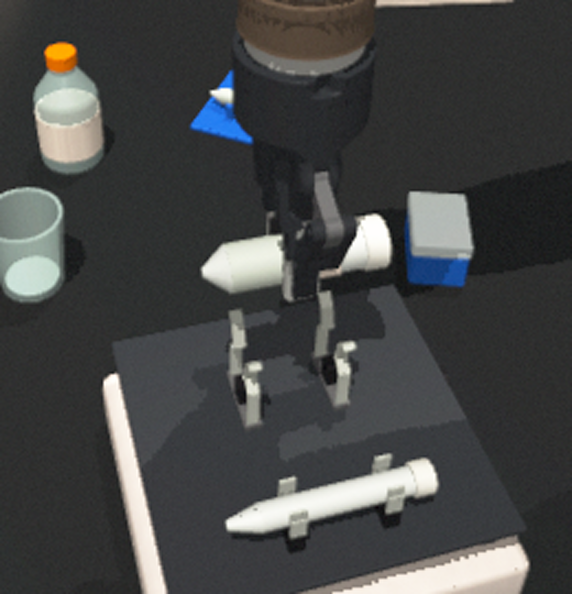

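View pics/w7.png

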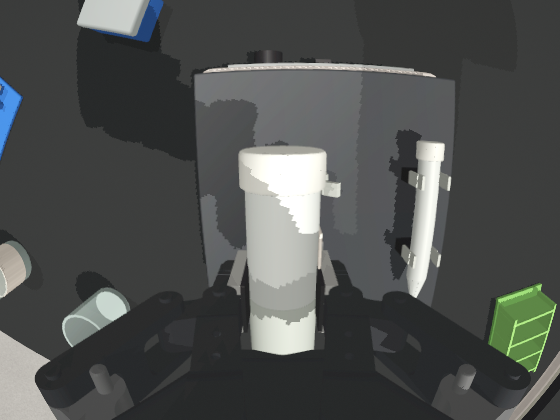

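View pics/t7.png

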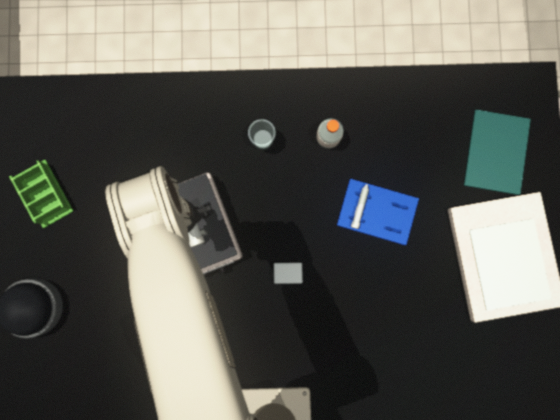

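```bash
cat > ov.py <<'E'
from h import *
import sys
def tube_ov(fn,c0,yaw,out,box,f,pitch=0):
  c=load(fn);a=np.deg2rad(yaw);d=np.array([np.cos(a),np.sin(a),0]);n=np.array([-d[1],d[0],0]);up=np.array([0,0,1.])
  p=np.deg2rad(pitch); d,up=d*np.cos(p)-up*np.sin(p),up*np.cos(p)+d*np.sin(p)
  x0,y0,x1,y1=box
  im=cv2.resize(cv2.imread('pics/'+fn)[y0:y1,x0:x1],None,fx=f,fy=f,interpolation=cv2.INTER_CUBIC)
  P=lambda q:tuple(int(round(k)) for k in (np.array(proj(c,q))+.5-[x0,y0])*f)
  for x,r in((43,15),(-43,15),(-43,17),(-58,17)):
    pts=[P(c0+d*x/1e3+(n*np.cos(t)+up*np.sin(t))*r/1e3) for t in np.linspace(0,2*np.pi,40)]
    cv2.polylines(im,[np.array(pts)],True,(0,0,255),1)
  cv2.circle(im,P(c0+d*.058),3,(0,255,0),-1)
  cv2.imwrite('pics/'+out,im)
E
python3 - <<'E'
from ov import *
e=np.array([.522,.1756,.1605])
c=load('s7.png');x,y=203/2.2+180,272/2.2+150
a=np.deg2rad(20);d=np.array([np.cos(a),np.sin(a),0])
tube_ov('s7.png',e+[0,0,.053],19.2,'ov7.png',(250,225,390,315),5.5)
E
```

```text
(no output)
```

View pics/ov7.png

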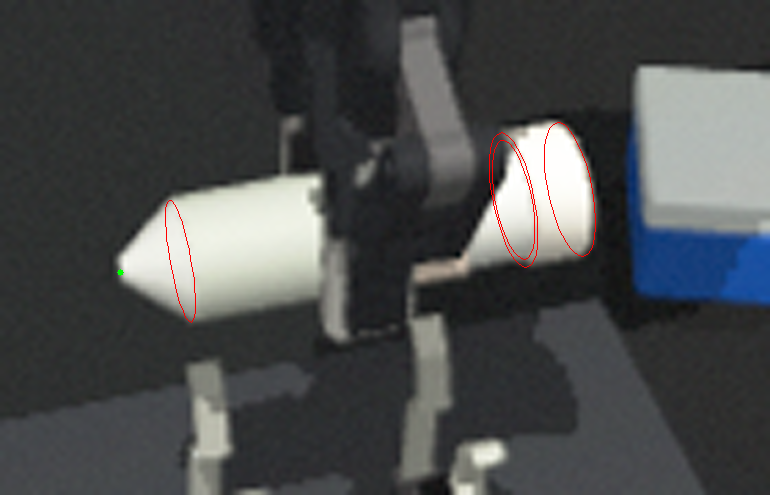

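```bash
python3 -m handwheel '[[0,0,0.1,0,-0.03,0],[0,0,0.2,0,-0.06,0],[0.02,0,0.3,0,-0.08,0],[0.02,0,0.35,0,-0.08,0],[0.02,0,0.35,0,-0.08,0]]'
python3 - <<'E'
from ov import *
goto(.5195,.184,.125,20)
c=snap('side','s8.png'); o=bot.get_obs(); 
tube_ov('s8.png',o['eef_pos']+[0,0,.053],20,'ov8.png',(250,225,370,350),5.)
# clips predicted: narrow & mouth points, z
im=cv2.imread('pics/ov8.png')
a=np.deg2rad(20);d=np.array([np.cos(a),np.sin(a),0]);n=np.array([-d[1],d[0],0]);s0=np.array([.5195,.184,.129])
for x in(-35,-27,27,35):
  for y,z in((22.5,30),(-22.5,30),(11,6),(-11,6)):
    u,v=(np.array(proj(c,s0+d*x/1e3+n*y/1e3+[0,0,z/1e3]))+.5-[250,225])*5
    cv2.circle(im,(int(u),int(v)),3,(0,0,255) if z==30 else (0,255,255),-1)
cv2.imwrite('pics/ov8.png',im)
E
```

```text
clock: 13.35
eef_pos: [0.5194, 0.1849, 0.1604]
tool_rot: [0.696, 0.123, -0.123, -0.696]
ft_force: [0.4, 0.1, -1.0]
grip_width: 0.028
13.35 [0.5194 0.1849 0.1604] F [ 0.44  0.12 -0.98] w 0.028
row [-0.007  1.416 -0.036  0.     0.005  0.   ]
```

View pics/ov8.png

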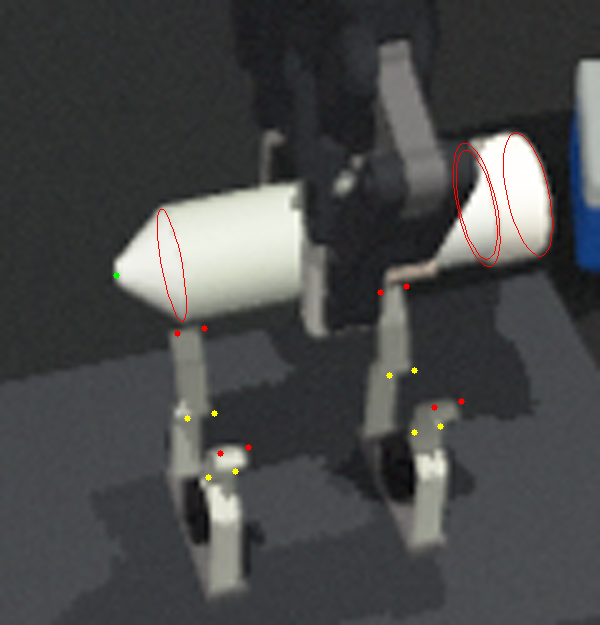

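```bash
python3 -m handwheel '[[0.02,0.4,-0.02,0,0,0],[0.03,0.8,-0.03,0,0,0],[0.03,1.2,-0.03,0,0,0],[0.03,1.6,-0.03,0,0,0],[0.03,1.6,-0.03,0,0,0]]'
python3 - <<'E'
from ov import *
goto(.5203,.1843,.105,20)
c=snap('side','s9.png'); o=bot.get_obs(); 
tube_ov('s9.png',o['eef_pos']+[0,0,.053],20,'ov9.png',(250,245,370,355),6.)
snap('wrist','w9.png')
E
```

```text
clock: 14.02
eef_pos: [0.5195, 0.184, 0.1191]
tool_rot: [0.696, 0.122, -0.124, -0.696]
ft_force: [-0.3, -0.2, -0.4]
grip_width: 0.0286
14.025 [0.5195 0.184  0.1191] F [-0.27 -0.2  -0.37] w 0.0286
row [ 0.038  0.562  0.001 -0.     0.003 -0.015]
```

View pics/ov9.png

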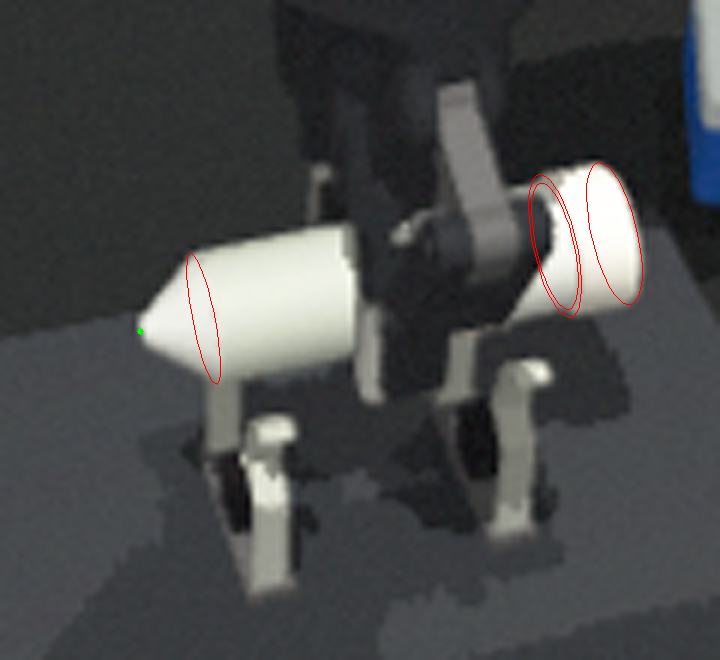

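View pics/w9.png

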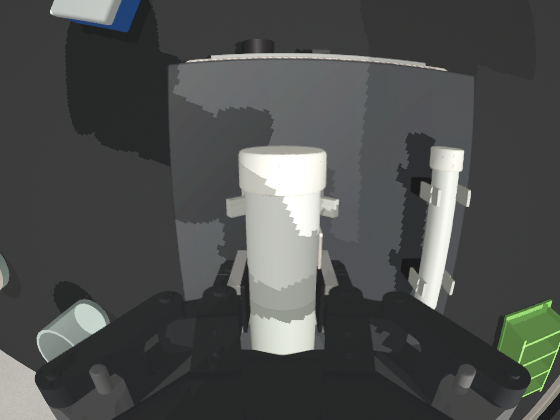

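```bash
python3 - <<'E'
from h import *
c=load('w9.png')
im=cv2.imread('pics/w9.png')[180:230,215:350]
cv2.imwrite('pics/w9c.png',cv2.resize(im,None,fx=5.5,fy=5.5,interpolation=cv2.INTER_CUBIC))
a=np.deg2rad(20);d=np.array([np.cos(a),np.sin(a)]);n=np.array([-d[1],d[0]])
for z in(.155,.159):
  for u,v in((228,216),(228,199),(338,196),(338,216)):
    p=atz(c,u,v,z,True)[:2]-[.5195,.184]; print(z,(p@d*1e3).round(1),(p@n*1e3).round(1))
E
```

```text
0.155 -24.5 -24.5
0.155 -32.8 -24.1
0.155 -34.2 26.6
0.155 -24.6 27.1
0.159 -25.8 -23.8
0.159 -33.8 -23.4
0.159 -35.2 25.9
0.159 -25.8 26.4
```

View pics/w9c.png

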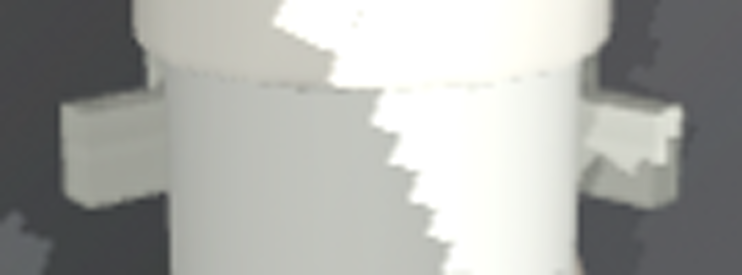

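```bash
python3 - <<'E'
from h import *
c=load('w9.png')
a=np.deg2rad(20);d=np.array([np.cos(a),np.sin(a)]);n=np.array([-d[1],d[0]])
for u,v,z in((282,195.7,.187),(282,191,.189),(246,215,.172),(320,215,.172)):
    p=atz(c,u,v,z,True)[:2]-[.5195,.184]; print(z,(p@d*1e3).round(1),(p@n*1e3).round(1))
E
```

```text
0.187 -42.1 0.9
0.189 -44.3 0.9
0.172 -30.3 -14.0
0.172 -30.3 16.5
```

```bash
python3 -m handwheel '[[0.02,0.2,0,0,0,0],[0.02,0.4,0,0,0,0],[0.02,0.6,0,0,0,0],[0.02,0.8,0,0,0,0],[0.02,0.8,0,0,0,0]]'
python3 -m handwheel '[[0,0.05,0,0,0,0],[0,0.1,0,0,0,0],[0,0.15,0,0,0,0],[0,0.2,0,0,0,0],[0,0.2,0,0,0,0]]'
```

```text
clock: 14.75
eef_pos: [0.5204, 0.1843, 0.0998]
tool_rot: [0.696, 0.123, -0.123, -0.696]
ft_force: [0.6, 0.4, -1.1]
grip_width: 0.0285
clock: 15.38
eef_pos: [0.5212, 0.1845, 0.0957]
tool_rot: [-0.696, -0.123, 0.123, 0.696]
ft_force: [1.7, -1.3, 2.1]
grip_width: 0.0286
```

```bash
python3 -m handwheel '[[0,0.05,0,0,0,0],[0,0.1,0,0,0,0],[0,0.15,0,0,0,0],[0,0.2,0,0,0,0],[0,0.2,0,0,0,0]]'
python3 -m handwheel '[[0,0.05,0,0,0,0],[0,0.1,0,0,0,0],[0,0.15,0,0,0,0],[0,0.2,0,0,0,0],[0,0.2,0,0,0,0]]'
python3 -c "
from h import *
goto(.5203,.1843,.08,20)"
```

```text
clock: 16.0
eef_pos: [0.5211, 0.1845, 0.0906]
tool_rot: [-0.696, -0.123, 0.123, 0.696]
ft_force: [-0.3, -0.3, 5.3]
grip_width: 0.0282
clock: 16.62
eef_pos: [0.5212, 0.1846, 0.0859]
tool_rot: [-0.696, -0.123, 0.123, 0.696]
ft_force: [-0.7, -0.4, 7.1]
grip_width: 0.0288
16.625 [0.5212 0.1846 0.0859] F [-0.69 -0.39  7.06] w 0.0288
row [-0.037  0.235  0.002  0.     0.003  0.006]
```

```bash
python3 -m handwheel '[[0,0.05,0,0,0,0],[0,0.1,0,0,0,0],[0,0.15,0,0,0,0],[0,0.2,0,0,0,0],[0,0.2,0,0,0,0]]'
python3 -c "
from ov import *
c=snap('side','s10.png'); o=bot.get_obs(); goto(.5203,.1843,.08,20)
tube_ov('s10.png',o['eef_pos']+[0,0,.053],20,'ov10.png',(250,245,370,355),6.)
"
```

```text
clock: 17.25
eef_pos: [0.5213, 0.1846, 0.0814]
tool_rot: [-0.696, -0.124, 0.122, 0.696]
ft_force: [-0.2, -1.1, 8.1]
grip_width: 0.0283
17.3 [0.5213 0.1846 0.0814] F [-0.5  -1.13  8.98] w 0.0285
row [-0.044  0.057  0.002  0.     0.003  0.009]
```

View pics/ov10.png

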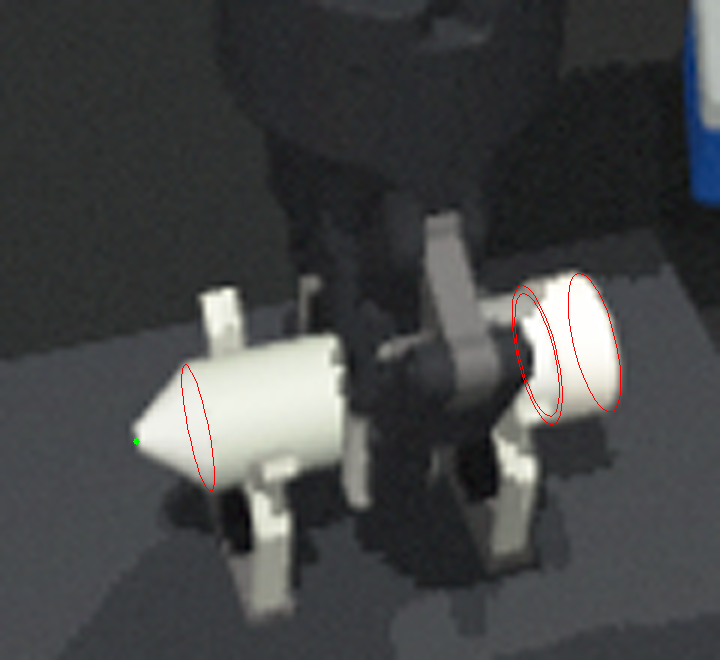

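```bash
python3 -m handwheel '[[0,0.05,0,0,0,0],[0,0.1,0,0,0,0],[0,0.15,0,0,0,0],[0,0.15,0,0,0,0],[0,0.15,0,0,0,0]]'
python3 -c "
from h import *
goto(.5203,.1843,.08,20)"
```

```text
clock: 17.92
eef_pos: [0.5215, 0.1847, 0.0782]
tool_rot: [-0.696, -0.124, 0.122, 0.696]
ft_force: [-0.5, -1.7, 11.4]
grip_width: 0.0284
17.925 [0.5215 0.1847 0.0782] F [-0.45 -1.69 11.37] w 0.0284
row [-0.049 -0.073  0.002  0.     0.003  0.012]
```

```bash
python3 -m handwheel '[[0,0.05,0,0,0,0],[0,0.1,0,0,0,0],[0,0.1,0,0,0,0],[0,0.1,0,0,0,0],[0,0.1,0,0,0,0]]'
python3 -c "
from h import *
goto(.5203,.1843,.08,20)"
```

```text
clock: 18.55
eef_pos: [0.5216, 0.1847, 0.076]
tool_rot: [-0.696, -0.124, 0.122, 0.696]
ft_force: [-1.8, -0.8, 12.8]
grip_width: 0.0283
18.55 [0.5216 0.1847 0.076 ] F [-1.76 -0.75 12.79] w 0.0283
row [-0.052 -0.16   0.003  0.     0.003  0.014]
```

```bash
python3 -m handwheel '[[0,0.05,0,0,0,0],[0,0.1,0,0,0,0],[0,0.1,0,0,0,0],[0,0.1,0,0,0,0],[0,0.1,0,0,0,0]]'
python3 -m handwheel '[[0,0.03,0,0,0,0],[0,0.06,0,0,0,0],[0,0.06,0,0,0,0],[0,0.06,0,0,0,0],[0,0.06,0,0,0,0]]'
python3 -c "
from ov import *
c=snap('side','s11.png'); o=bot.get_obs(); goto(.5203,.1843,.08,20)
tube_ov('s11.png',o['eef_pos']+[0,0,.053],20,'ov11.png',(250,245,370,355),6.)
"
```

```text
clock: 19.18
eef_pos: [0.5217, 0.1848, 0.0738]
tool_rot: [-0.696, -0.124, 0.122, 0.696]
ft_force: [-1.2, -1.1, 14.5]
grip_width: 0.0283
clock: 19.8
eef_pos: [0.5218, 0.1848, 0.0725]
tool_rot: [-0.696, -0.124, 0.122, 0.697]
ft_force: [-1.9, -1.3, 14.5]
grip_width: 0.0285
19.85 [0.5218 0.1848 0.0725] F [-1.78 -1.14 14.76] w 0.028
row [-0.062 -0.299  0.003  0.     0.003  0.019]
```

View pics/ov11.png

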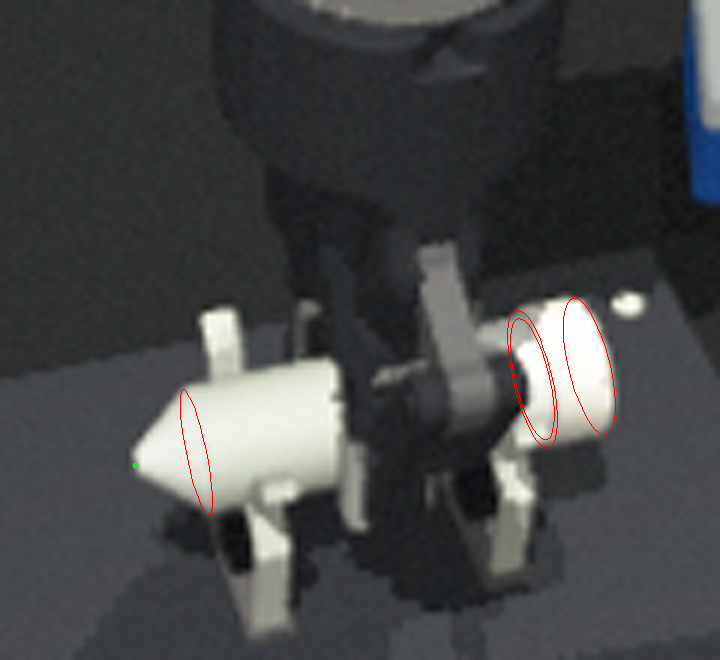

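```bash
python3 -m handwheel '[[0,0.03,0,0,0,0],[0,0.06,0,0,0,0],[0,0.08,0,0,0,0],[0,0.08,0,0,0,0],[0,0.08,0,0,0,0]]'
python3 -c "
from h import *
goto(.5203,.1843,.08,20)"
```

```text
clock: 20.48
eef_pos: [0.5222, 0.185, 0.0694]
tool_rot: [-0.696, -0.124, 0.122, 0.697]
ft_force: [1.4, 0.2, 7.1]
grip_width: 0.0285
20.475 [0.5222 0.185  0.0694] F [1.45 0.2  7.11] w 0.0285
row [-0.079 -0.424  0.002  0.     0.004  0.02 ]
```

```bash
python3 -c "
from ov import *
c=snap('side','s12.png'); o=bot.get_obs(); 
tube_ov('s12.png',np.array([.5222,.185,.1224]),20,'ov12.png',(250,245,370,355),6.)
snap('wrist','w12.png')
"
```

```text
(no output)
```

View pics/ov12.png

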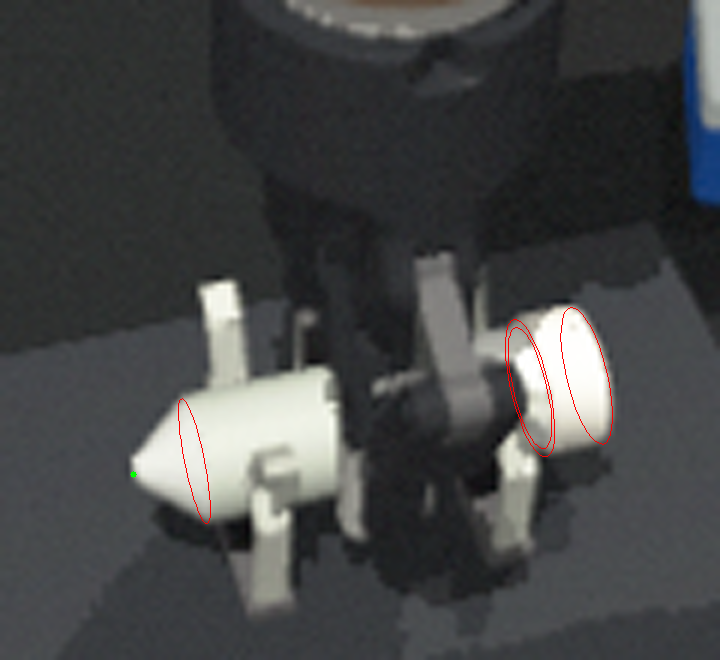

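View pics/w12.png

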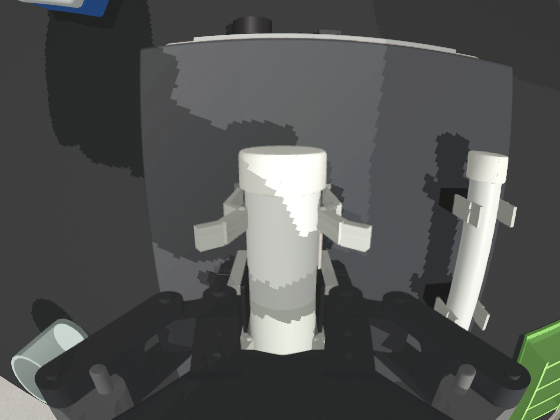

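```bash
python3 - <<'E'
from h import *
c=load('s12.png')
x0,y0,f=255,285,11
im=cv2.resize(cv2.imread('pics/s12.png')[y0:y0+65,x0:x0+90],None,fx=f*.8,fy=f*.8,interpolation=cv2.INTER_CUBIC);f*=.8
a=np.deg2rad(20);d=np.array([np.cos(a),np.sin(a),0]);n=np.array([-d[1],d[0],0])
s0=np.array([.5195,.184,.129-.0066])
for off,col in((0,(0,0,255)),(.002,(0,255,0))):
 for x in(-35,-27,27,35):
  for y,z in((22.5,30),(-22.5,30),(20,-36),(-20,-36)):
    u,v=(np.array(proj(c,s0+d*(x/1e3+off)+n*y/1e3+[0,0,z/1e3]))+.5-[x0,y0])*f
    cv2.circle(im,(int(u),int(v)),2,col,-1)
cv2.imwrite('pics/ov12b.png',im)
c=load('w12.png')
im=cv2.imread('pics/w12.png')[170:260,185:380]
cv2.imwrite('pics/w12c.png',cv2.resize(im,None,fx=4,fy=4,interpolation=cv2.INTER_CUBIC))
E
```

```text
(no output)
```

View pics/ov12b.png

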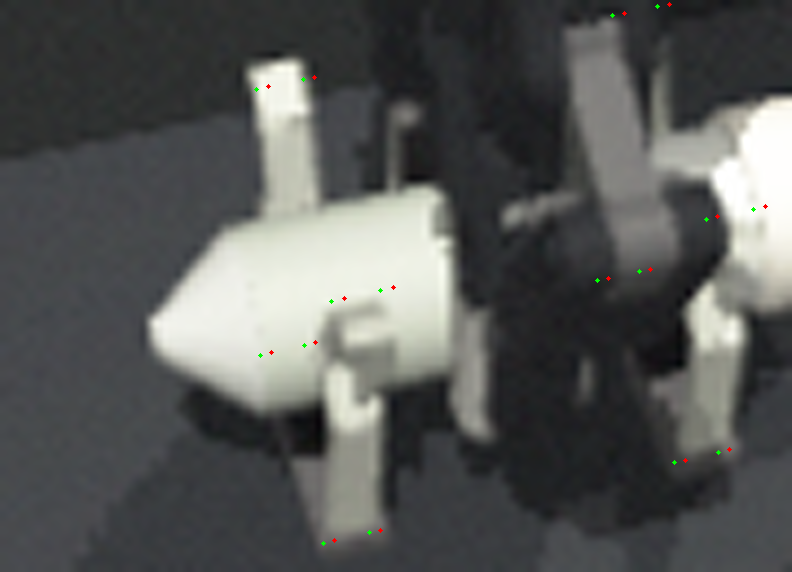

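View pics/w12c.png

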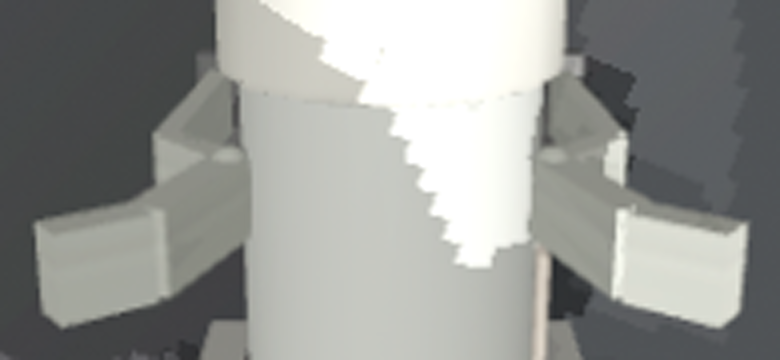

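```bash
python3 - <<'E'
from h import *
c=load('w12.png')
a=np.deg2rad(20);d=np.array([np.cos(a),np.sin(a)]);n=np.array([-d[1],d[0]])
def pr(t,u,v,z):
    p=atz(c,u/4+185-.4,v/4+170-.4,z,True)[:2]-[.5195,.184]; print(t,z,(p@d*1e3).round(1),(p@n*1e3).round(1))
for z in(.150,.1524):
  for u,v in((35,222),(62,327),(747,222),(722,327)): pr('tip',u,v,z)
for z in (.128,):
  for u,v in((155,135),(172,295),(625,133),(612,298),(165,210),(617,205)): pr('waist',u,v,z)
pr('step',390,103,.1374); pr('cap',390,0,.1394)
E
```

```text
tip 0.15 -33.6 -28.3
tip 0.15 -24.2 -26.8
tip 0.15 -33.6 30.2
tip 0.15 -24.2 28.9
tip 0.1524 -34.4 -27.6
tip 0.1524 -25.3 -26.1
tip 0.1524 -34.4 29.5
tip 0.1524 -25.3 28.2
waist 0.128 -34.9 -21.9
waist 0.128 -18.2 -21.1
waist 0.128 -35.2 23.7
waist 0.128 -17.9 23.3
waist 0.128 -27.2 -21.3
waist 0.128 -27.8 23.3
step 0.1374 -40.4 0.9
cap 0.1394 -49.9 0.9
```

```bash
python3 -m handwheel '[[0,-0.05,0,0,0,0],[0,-0.1,0,0,0,0],[0,-0.15,0,0,0,0],[0,-0.2,0,0,0,0],[0,-0.2,0,0,0,0]]'
python3 -m handwheel '[[-0.03,0,0,0,0,0],[-0.06,0,0,0,0,0],[-0.08,0,0,0,0,0],[-0.08,0,0,0,0,0],[-0.08,0,0,0,0,0]]'
python3 -c "
from h import *
goto(.5203,.1843,.076,20); snap('wrist','w13.png')"
```

```text
clock: 21.2
eef_pos: [0.5221, 0.1849, 0.0736]
tool_rot: [-0.696, -0.124, 0.122, 0.696]
ft_force: [5.2, 1.4, 3.4]
grip_width: 0.0287
clock: 21.82
eef_pos: [0.5223, 0.185, 0.0742]
tool_rot: [-0.696, -0.125, 0.121, 0.697]
ft_force: [8.0, 2.9, 3.2]
grip_width: 0.0285
21.825 [0.5223 0.185  0.0742] F [8.02 2.89 3.22] w 0.0285
row [-0.083 -0.072  0.002  0.     0.004  0.039]
```

```bash
python3 -m handwheel '[[-0.03,0,0,0,0,0],[-0.06,0,0,0,0,0],[-0.08,0,0,0,0,0],[-0.08,0,0,0,0,0],[-0.08,0,0,0,0,0]]'
python3 -c "
from h import *
goto(.5203,.1843,.076,20)"
```

```text
clock: 22.5
eef_pos: [0.521, 0.1845, 0.0744]
tool_rot: [-0.696, -0.126, 0.12, 0.697]
ft_force: [9.3, 3.5, 3.7]
grip_width: 0.028
22.5 [0.521  0.1845 0.0744] F [9.27 3.5  3.66] w 0.028
row [-0.028 -0.064  0.001  0.     0.003  0.046]
```

```bash
python3 -m handwheel '[[-0.01,0,0,0,0,0],[-0.02,0,0,0,0,0],[-0.03,0,0,0,0,0],[-0.03,0,0,0,0,0],[-0.03,0,0,0,0,0]]'
python3 - <<'E'
from ov import *
goto(.5203,.1843,.076,20)
c=snap('wrist','w14.png')
im=cv2.imread('pics/w14.png')[170:260,185:380]
cv2.imwrite('pics/w14c.png',cv2.resize(im,None,fx=4,fy=4,interpolation=cv2.INTER_CUBIC))
o=bot.get_obs();snap('side','s14.png')
tube_ov('s14.png',o['eef_pos']+[0,0,.053],20,'ov14.png',(250,245,370,355),6.)
E
```

```text
clock: 23.12
eef_pos: [0.5201, 0.1842, 0.0744]
tool_rot: [-0.696, -0.126, 0.12, 0.697]
ft_force: [8.9, 2.3, 3.4]
grip_width: 0.0282
23.125 [0.5201 0.1842 0.0744] F [8.94 2.33 3.36] w 0.0282
row [ 0.008 -0.065  0.002  0.     0.004  0.044]
```

View pics/w14c.png

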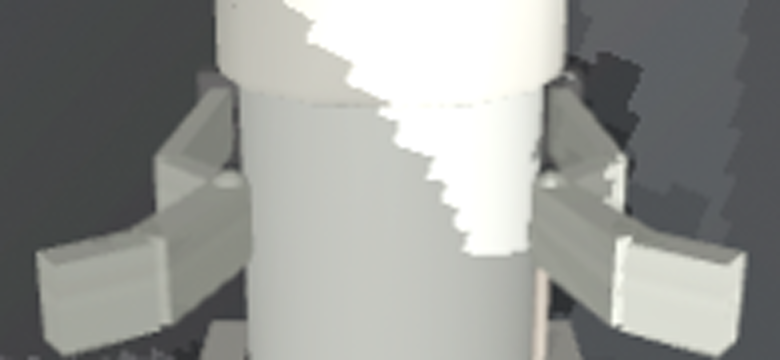

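View pics/ov14.png

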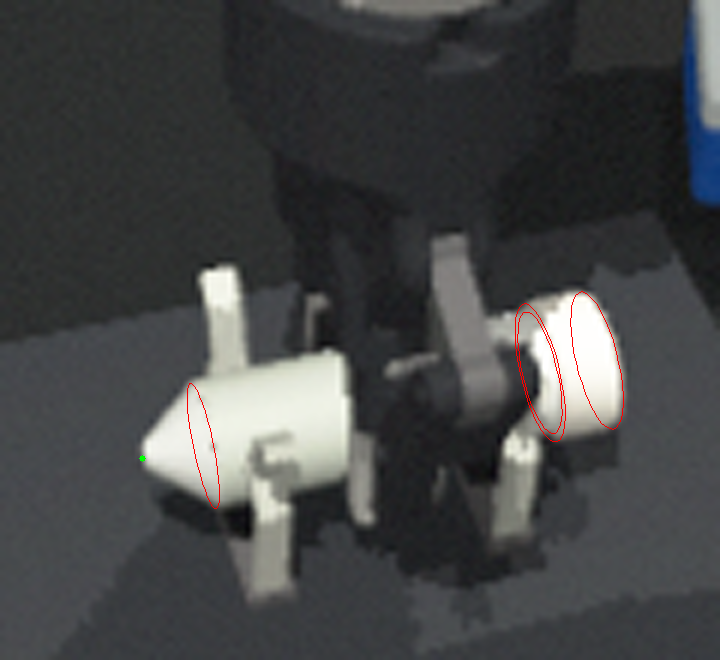

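```bash
python3 -m handwheel '[[0.03,0,0,0,0,0],[0.06,0,0,0,0,0],[0.1,0,0,0,0,0],[0.14,0,0,0,0,0],[0.14,0,0,0,0,0]]'
python3 -c "
from h import *
goto(.5203,.1843,.076,20)"
```

```text
clock: 23.85
eef_pos: [0.5198, 0.1841, 0.0731]
tool_rot: [-0.696, -0.123, 0.123, 0.696]
ft_force: [3.9, 1.3, 4.1]
grip_width: 0.0283
23.85 [0.5198 0.1841 0.0731] F [3.85 1.31 4.14] w 0.0283
row [ 0.021 -0.115  0.001 -0.     0.004  0.001]
```

```bash
python3 -m handwheel '[[0.05,0,0,0,0,0],[0.09,0,0,0,0,0],[0.09,0,0,0,0,0],[0.09,0,0,0,0,0],[0.09,0,0,0,0,0]]'
python3 -m handwheel '[[0,0,0,0,0,0],[0,0,0,0,0,0],[0,0,0,0,0,0],[0,0,0,0,0,0],[0,0,0,0,0,0]]' 1
python3 - <<'E'
from h import *
snap('wrist','w15.png');snap('side','s15.png');goto(.52,.184,.16,20)
im=cv2.imread('pics/s15.png')[225:355,230:390]
cv2.imwrite('pics/s15c.png',cv2.resize(im,None,fx=4.5,fy=4.5,interpolation=cv2.INTER_CUBIC))
E
```

```text
clock: 24.48
eef_pos: [0.5197, 0.1841, 0.0724]
tool_rot: [0.697, 0.122, -0.124, -0.696]
ft_force: [-4.9, -2.5, 5.4]
grip_width: 0.0287
clock: 25.1
eef_pos: [0.5219, 0.1848, 0.0731]
tool_rot: [-0.696, -0.123, 0.123, 0.696]
ft_force: [-0.3, -0.3, -0.3]
grip_width: 0.0853
25.2 [0.5218 0.1848 0.0732] F [0.49 0.51 0.92] w 0.086
row [-8.000e-02 -3.473e+00 -6.000e-03 -0.000e+00  4.000e-03  1.000e-03]
```

View pics/s15c.png

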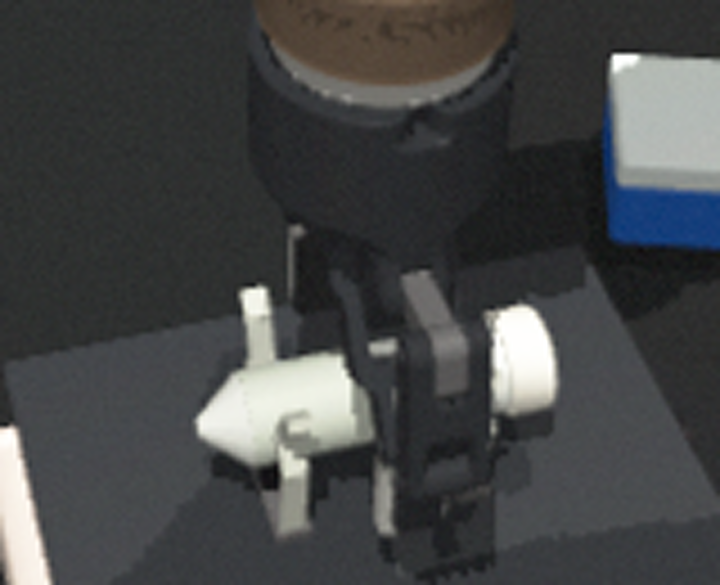

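View pics/w15.png

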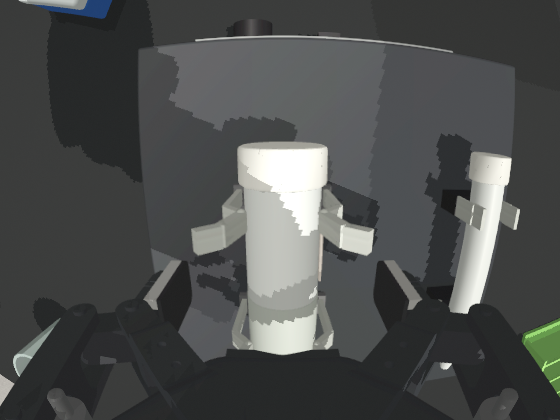

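```bash
python3 -m handwheel '[[0,-0.6,0,0,0,0],[0,-1.5,0,0,0,0],[0,-2.7,0,0,0,0],[0,-3.9,0,0,0,0],[0,-4.5,0,0,0,0]]'
python3 -m handwheel '[[0,-0.5,-2,0,0,0],[0,-0.7,-4.2,0,0,0],[0,-0.7,-6.4,0,0,0],[0,-0.7,-8.6,0,0,0],[0,-0.7,-10.5,0,0,0]]'
python3 - <<'E'
from ov import *
for n in('side','top','wrist'): snap(n,n[0]+'16.png')
o=bot.get_obs();print(o['clock'],o['eef_pos'],o['ft_force'])
tube_ov('s16.png',np.array([.5200,.1842,.129]),20,'ov16.png',(235,230,375,355),5.5)
tube_ov('t16.png',np.array([.5200,.1842,.129]),20,'ov16t.png',(120,165,250,295),4.5)
E
```

```text
clock: 25.82
eef_pos: [0.5229, 0.1852, 0.1886]
tool_rot: [-0.696, -0.124, 0.122, 0.697]
ft_force: [0.4, 0.4, -0.1]
grip_width: 0.0856
clock: 26.45
eef_pos: [0.6119, -0.0639, 0.2031]
tool_rot: [-0.696, -0.123, 0.123, 0.696]
ft_force: [0.5, 0.1, -0.7]
grip_width: 0.0855
26.6 [ 0.61175475 -0.06430221  0.20235277] [-0.59642529  1.24387643 -0.00920205]
```

View pics/ov16.png

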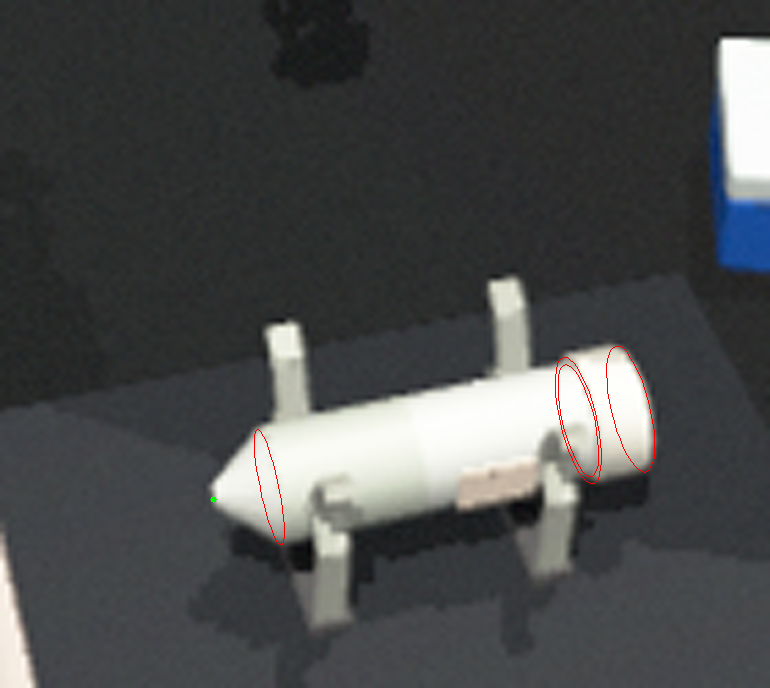

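View pics/ov16t.png

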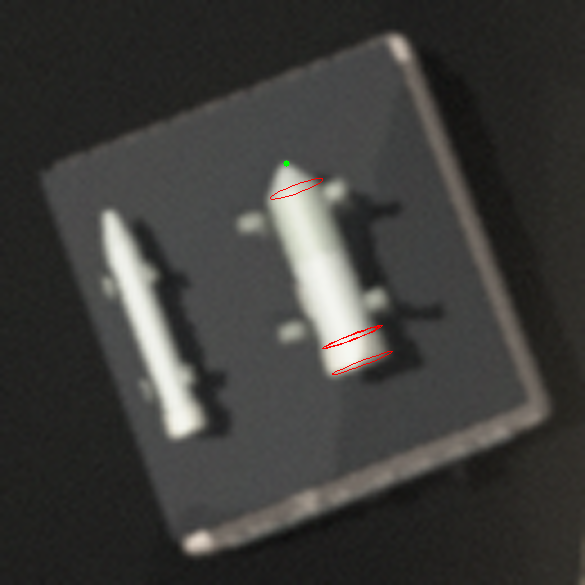

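View pics/s16.png

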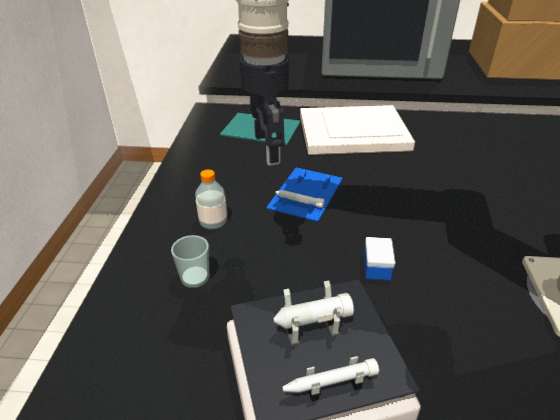

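```bash
python3 - <<'E'
from h import *
T=load('t16.png')
im=cv2.imread('pics/t16.png')[190:260,165:220]
cv2.imwrite('pics/t16c.png',cv2.resize(im,None,fx=8.5,fy=8.5,interpolation=cv2.INTER_CUBIC))
a=np.deg2rad(20);d=np.array([np.cos(a),np.sin(a)]);n=np.array([-d[1],d[0]])
t=lambda u,v:(u/4.5+120-.39,v/4.5+165-.39)
def ax(u,v,z,c=T):
    p=atz(c,u,v,z)[:2]-[.52,.1842]; return (p@d*1e3).round(1),(p@n*1e3).round(1)
print('clips',[ax(*t(u,v),.156) for u,v in((252,222),(335,192),(292,331),(375,302))])
print('tip',ax(*t(285,162),.129))
S=load('s16.png'); s=lambda u,v:(u/5.5+235-.4,v/5.5+230-.4)
print('side clips top',[ax(*s(u,v),.156,S) for u,v in((284,325),(505,281))])
print('side feet',[ax(*s(u,v),.093,S) for u,v in((331,627),(553,575))])
print('side tip',ax(*s(213,498),.129,S))
E
```

```text
clips [(np.float64(30.4), np.float64(24.3)), (np.float64(29.2), np.float64(-22.3)), (np.float64(-31.3), np.float64(24.8)), (np.float64(-33.1), np.float64(-21.3))]
tip (np.float64(58.3), np.float64(0.4))
side clips top [(np.float64(30.6), np.float64(-29.4)), (np.float64(-31.2), np.float64(-29.1))]
side feet [(np.float64(31.6), np.float64(21.4)), (np.float64(-31.0), np.float64(21.1))]
side tip (np.float64(57.9), np.float64(-0.0))
```

View pics/t16c.png

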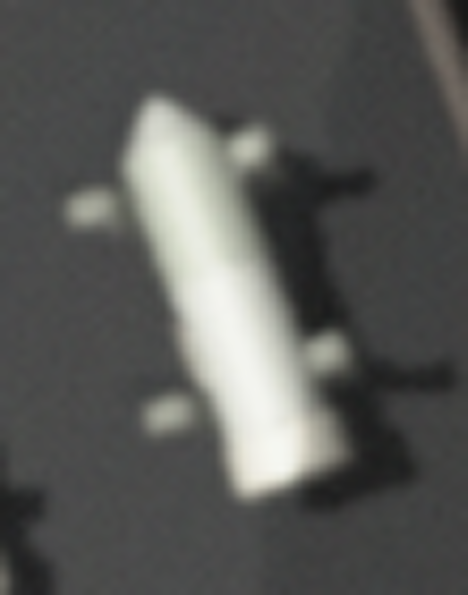

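```bash
python3 -c "
from h import *
print(bot.job_done()); o=bot.get_obs(); print(o['clock'],o['ft_force'])"
```

```text
the job is handed in; nothing more can be done
None
the job is handed in; nothing more can be done
```

The thick tube is pressed into the empty big clips. In the pictures both clips are over it, it lies level, and its cap faces the control panel. I let go, moved the arm clear and handed the job in at about 26.6 s.

- **Grasp:** The first grasp closed on air. The side view showed that the real fingertips sit about 35 mm behind the reported TCP. I allowed for that, gripped the barrel between the rack's supports, and the tube stayed level in the gripper.
- **Pressing:** The snap came between the readings of 14.8 N and, after it, 7.1 N. The tube's weight adds about 1 N, which puts the deck about 17 to 19 mm down, short of the 26 mm limit. I worked that out from the force and the stiffness you gave; I did not measure the deck directly.
- **Centring:** After the snap the tube was about 2 mm too far from the panel. I slid it back in the clips with about 10 N before letting go.
- **Last checks:**
  - **Seating:** The side view matches a fully home tube (axis 129 mm above the bench, level).
  - **Position along the clips:** The side view puts the tube within about 0.3 mm of the middle, but the top view suggests it is about 1.5 mm too far from the panel. The calibration is only good to 2 mm, so I left it.
  - **Other things:** The thin tubes, bottle, beaker and tip box look unmoved in the pictures. I did not measure them.

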